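# Nip a ledger tight in the archive's bench press with a bar through the screw's eye

### The arm

A 7-joint arm with a two-finger parallel gripper is mounted at the origin on the work surface. World frame = base frame: x ahead of the robot, y to its left, z up, the work surface at z = 0. Lengths are in m, angles in rad, forces in N, time in s.
With the tool pointing down it reaches from about 0.425 to 0.875 m from the base axis. Payload 4.7 kg.
Tool frame: the origin (TCP) lies midway between the tips of the shut fingers; the grasp point (between the pads) lies 19 mm behind it (arm.hold_point_z is the distance from the TCP to the grasp point, in m); x points along the fingers, y is the direction in which the jaws open and shut, and the axes are right-handed (so a half turn about x gives the same grasp; the last joint's range is limited). The gripper opens to 87 mm and grips with 3 to 60 N. Pads are 19 mm wide; open, the fingers measure 117 mm over their backs; the gripper's body (75 mm by 190 mm) begins 51 mm behind the grasp point.
Start: joints at [-1.248, 0.321, -0.07, 1.45, 0.023, 1.371, -0.057], TCP at [0.198, 0.619, 0.223] pointing down, gripper open.
Joint ranges: [-2.86, 2.86], [-0.3, 2.09], [-1.38, 1.24], [0.06, 2.45], [-1.56, 4.7], [0.09, 2.05], [-2.69, 2.69]. Speed limits (rad/s): [2.57, 2.57, 3.14, 3.14, 3.14, 3.14, 3.14].

### API

Orientations are given as a unit quaternion [w, x, y, z].
In Python, from bench import arm gives the robot as it stands.
- The arm moves only by the tool move_arm, never from a script. Its argument "deltas" is a list of rows, each an object of numbers: "dx", "dy", "dz": the shift along the tool's x, y, z in mm; "yaw": the turn about the tool's x in rad; "claw": the finger opening in mm, from 0 to 87. A call has 1 to 12 rows; each row shifts and turns the pose as measured when the row begins, along the tool's axes as they then stand; what a row does not reach is not made up. A row lasts 1/8 s, in which the tool goes at most 62.5 mm and 10.7 degrees, less where a joint would pass 70% of its speed; a pose out of reach is approached as far as the arm can. A call is refused whole if a number of a shift passes 62.5 or a number of a turn 0.188, either way. A call with a gripper value outside its range is refused whole. The fingers move at their own pace and stop on an object; "grip_force" is the grip in N (left out, the last holds). Time passes only in rows, so rows that do not move let the fingers close. It gives the time, the measured TCP pose, the force and the opening at its end, in the units of the state.
- arm.sense(): the state, without advancing time (a new reading comes with each control period).
- arm.snapshot(name): name is "scene" or "side" or "wrist"; returns a dict with "color" (420x560x3 uint8, blue, green, red), "depth" (420x560 float32, m along the optical axis (not along the pixel's ray), 0 where there is no reading), "K" (3x3 intrinsics, pixels), "rvec" (rotation vector, rad) and "tvec" (3), from world to camera coordinates, as OpenCV has them. Camera axes: x right, y down, z forward; pixel columns grow to the right and rows downward; lengths in m; the calibration is good to about 2 mm. A picture is of the moment at which its call begins.
- arm.finish_job(): hands the job in, once; it reports no verdict.
Trained networks look in the newest picture that a camera, given by its name, has taken for a name from the list of things; names that differ only in an ending like _2 or _b are one class to them, and where a whole thing is asked for, a point or a joint stands for the part that bears it (a point fixed in the world has none). Each returns a list of dicts, best first, with "p" (0 to 1); they miss things now and then, are a little off and sometimes report something else, mostly with a low value. They report only what shows in the picture. A call takes as long as a camera call. They do not tell look-alikes from the thing itself.
- arm.outline_of(camera, thing): "region" (420x560 bool, what is visible of it) and "uv" ([column, row] in pixels, amid what is visible of it).
The state is a dict: "clock": time; "joint_pos": joint angles; "qvel": joint speeds; "effort": joint torques, N m; "tool_pos": TCP position; "tool_rot": TCP orientation; "ft_force": force on the tool from outside, world axes, zero at the start; "torque": the same for the moment, N m; "gripper_width": finger opening in m.
Only numpy, scipy, OpenCV 4.12 (cv2) and the standard library are available. Lean on these libraries where they do the work, as an engineer would, in place of code of your own. Each camera call takes 0.05 s, during which the arm holds its last target.

### The job

The ledger in the small bench press still has to be nipped tight. Take the plain square steel bar out of the tool block, slide it half-way through the eye on top of the press screw, and with the bar turn the screw clockwise (seen from above) until it is fully tight; then let go and leave the bar in the eye, sticking out about equally on both sides. Work the press only with the bar, keep the gripper itself off the press, and leave everything else on the bench where it stands.

Things in the scene. Friction and masses are not known exactly. Their poses are not given: they have to be found in the camera images.
- eye (a point): Centre of the eye (a closed upright steel loop) on top of the press screw. The loop is 44 mm outside, its round hole 24 mm across, 18 mm thick along the hole. Site x axis = the axis of the hole (level, either way round the same), z up along the screw's vertical axis. It turns with the screw and sinks 12 mm per clockwise turn (1.9 mm per rad); 0.172 m above the bench when tight.
- screw (a joint): Turn of the press screw in rad, growing clockwise seen from above: 0 = loosest, 2.4 = fully tight (a firm stop, the platen on the ledger). Starts between 0 and 1.2. It stays where it is left and turns stiffly, with about 0.4 N m. A bar in the eye has about 0.5 rad of play before the eye follows it.
- press: The bench press, fixed, green: base 180 (x) x 250 (y) mm and 22 high, two upright columns of 10 mm radius at y = +-106 mm, and a yoke plate over them 110 (x) x 250 (y) mm, its top 138 mm above the bench (flat column nuts to 145 mm). Platen and ledger are between base and yoke. The screw stands at the middle and its eye is the highest part, up to 199 mm. Origin: centre of the base's underside.
- block: Wooden tool block, fixed, 75 (x) x 190 (y) x 66 (z) mm, with three 15.5 mm square holes 50 mm deep in a row along y at y = -60, 0 and 60 mm, where the bar, the brush and the screwdriver stand upright. Origin: centre of its underside.
- bar_mid (a point): Middle of the plain square steel bar, 12 x 12 x 180 mm, about 0.2 kg, edges slightly rounded, no handle. z axis along the bar from its foot to its head; x and y across its flat sides. It starts upright in one of the block's holes with its flats along the block's sides, foot 16 mm and head 196 mm above the bench.
- bar_foot (a point): End of the bar that starts at the bottom, centre of its end face, 90 mm from the middle.
- bar_head (a point): End of the bar that starts at the top, centre of its end face, 90 mm from the middle.
- brush_mid (a point): Paste brush standing in the block, bristles up: 12 mm wooden stem, head 25 mm thick, 173 mm long; point half-way up. Leave it.
- driver_mid (a point): Screwdriver standing in the block, black handle (29 mm thick) up, 167 mm long; point half-way up. Leave it.
- glue: White plastic glue bottle, 58 mm across, 165 mm high; origin under its centre. Leave it.
- tape: Roll of brown tape lying flat, 80 mm across, 24 mm high; origin under its centre. Leave it.
- weight: Brass paper weight with a knob, 68 mm across, 70 mm high; origin under its centre. Leave it.
- jar: Glass jar with a steel lid, 66 mm across, 85 mm high; origin under its centre. Leave it.
- punch: Paper punch, 90 x 110 mm, 65 mm high; origin under its centre. Leave it.
- cardbox: Cardboard index-card box with a lid, 94 x 114 mm, 79 mm high; origin under its centre. Leave it.
- folder: Flat bone folder, 160 x 20 x 5 mm, lying along its x axis; origin under its centre. Leave it.
Mind the look-alikes: they are no part of the job. Of the things shaped like the part that bears bar_mid, the bare steel one is meant.

How it is judged:
On the way:
1. the bar is through the eye, about half-way, before the screw has been turned (y of bar_mid in the frame of eye between -0.018 and 0.018 m and z of bar_mid in the frame of eye between -0.018 and 0.018 m and x of bar_mid in the frame of eye between -0.03 and 0.03 m and ((x of bar_foot in the frame of eye above 0.035 m and x of bar_head in the frame of eye below -0.035 m) or (x of bar_foot in the frame of eye below -0.035 m and x of bar_head in the frame of eye above 0.035 m)) and value of joint screw below 1.7 rad), for 0.1 s.
At the end, for the whole second after the job is handed in: The screw is within 0.15 rad of fully tight, and the bar lies at rest through the eye, its middle within 30 mm of the eye's centre along the hole, with the gripper off it (value of joint screw above 2.25 rad and y of bar_mid in the frame of eye between -0.018 and 0.018 m and z of bar_mid in the frame of eye between -0.018 and 0.018 m and x of bar_mid in the frame of eye between -0.03 and 0.03 m and ((x of bar_foot in the frame of eye above 0.035 m and x of bar_head in the frame of eye below -0.035 m) or (x of bar_foot in the frame of eye below -0.035 m and x of bar_head in the frame of eye above 0.035 m)) and linear speed of bar below 0.08 m/s); the robot touches nothing.
It fails at once if the gripper's fingers press on the press itself with more than 10 N (contact force between the fingers and press above 10 N).
It fails at once if the brush or the screwdriver in the block is moved more than 30 mm (distance of any of brush_mid, driver_mid from where it was at the start of the episode above 0.03 m).
It fails at once if anything else on the bench is moved more than 30 mm (distance of any of glue, tape, weight, jar, punch, cardbox, folder from where it was at the start of the episode above 0.03 m).
It also fails if it takes over 72 s, if anything falls off the work surface, if the arm or the gripper's body presses on something with over 40 N, if the wrist force passes 120 N, or if a joint passes its speed limit or range.

## Working session

There is one attempt and no reset: what is moved stays moved. The work goes in short steps, Python scripts to look and compute and a tool call to move; the robot and the scene stay as the last step left them, time stands still between calls to the robot, and variables do not carry over. Pictures are saved under pics/ and viewed, and the job is handed in when it is done.

Besides the shell and the picture viewer there is one more tool, called as name(argument=value, ...), one argument or row to a line, values as JSON. move_arm: Moves the arm, as the interface text tells. Its arguments: {"type":"object","properties":{"deltas":{"type":"array"},"grip_force":{"type":"number"}},"required":["deltas"]}

```bash
ls; mkdir -p pics; cat > h.py <<'E'
import numpy as np, cv2
from bench import arm
from scipy.spatial.transform import Rotation as R
def snap(n,f):
    s=arm.snapshot(n); cv2.imwrite('pics/'+f,s['color']); np.savez('pics/'+f[:-4]+'.npz',**s); return s
def cloud(s):
    d=s['depth'];K=s['K'];v,u=np.mgrid[:d.shape[0],:d.shape[1]]
    P=np.stack([(u-K[0,2])*d/K[0,0],(v-K[1,2])*d/K[1,1],d],-1)
    Rm=cv2.Rodrigues(np.array(s['rvec'],float))[0]
    return (P-np.ravel(s['tvec']))@Rm, d>0
def proj(s,X):
    return cv2.projectPoints(np.array(X,float).reshape(-1,3),np.array(s['rvec'],float),np.array(s['tvec'],float),np.array(s['K'],float),None)[0].reshape(-1,2)
def rot(st):
    q=st['tool_rot']; return R.from_quat([q[1],q[2],q[3],q[0]])
E
python3 - <<'E'
from h import *
np.set_printoptions(precision=3,suppress=True)
st=arm.sense();print(st, rot(st).as_matrix())
print(arm.hold_point_z)
for n in ['scene','side','wrist']:
    s=snap(n,n+'0.png'); 
    print(n,s['K'],cv2.Rodrigues(np.array(s['rvec'],float))[0].T@-np.ravel(s['tvec']))
E
```

```text
pics
{'clock': 0.0, 'joint_pos': array([-1.248,  0.322, -0.07 ,  1.452,  0.023,  1.371, -0.057]), 'qvel': array([ 0.001,  0.001,  0.001,  0.001,  0.001, -0.003,  0.   ]), 'effort': array([ -0.   , -49.129,  -0.404, -31.254,  -0.064,   0.044,   0.   ]), 'tool_pos': array([0.197, 0.619, 0.221]), 'tool_rot': array([ 0.699,  0.108,  0.699, -0.109]), 'ft_force': array([-0.227,  0.3  ,  0.049]), 'torque': array([-0.001,  0.046, -0.04 ]), 'gripper_width': 0.08707399935880217} [[-0.     0.304  0.953]
 [-0.002  0.953 -0.304]
 [-1.    -0.002  0.   ]]
0.0187
scene [[408.57    0.    277.204]
 [  0.    408.57  210.857]
 [  0.      0.      1.   ]] [ 1.359 -0.312  0.786]
side [[483.206   0.    278.699]
 [  0.    483.206 211.213]
 [  0.      0.      1.   ]] [0.451 1.172 1.102]
wrist [[373.199   0.    276.31 ]
 [  0.    373.199 206.3  ]
 [  0.      0.      1.   ]] [0.122 0.644 0.384]
```

View pics/scene0.png

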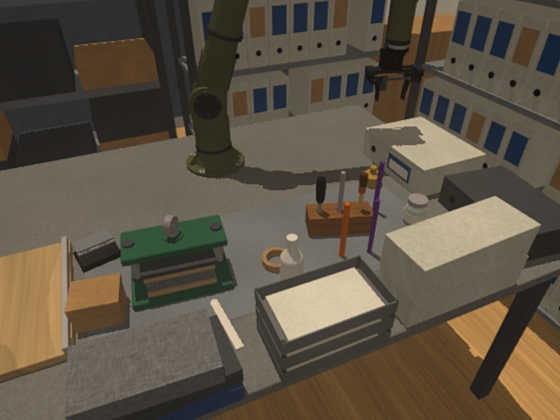

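View pics/side0.png

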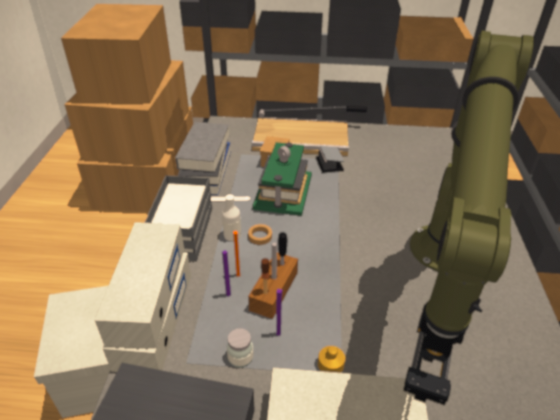

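View pics/wrist0.png

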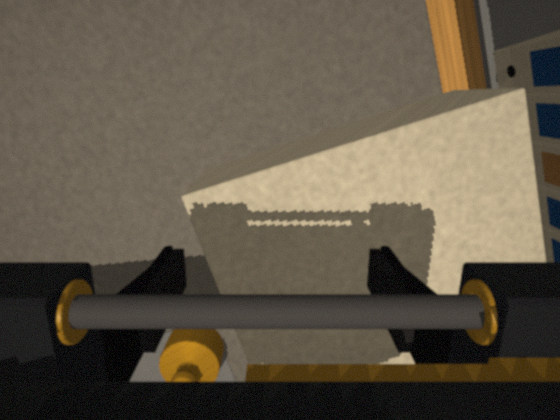

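```bash
python3 - <<'E'
from h import *
np.set_printoptions(precision=3,suppress=True)
things=['bar_mid','eye','press','block','brush_mid','driver_mid','glue','tape','weight','jar','punch','cardbox','folder']
for n in ['scene','side']:
    s=np.load(f'pics/{n}0.npz'); C,ok=cloud(s); im=s['color'].copy()
    for t in things:
        for r in arm.outline_of(n,t)[:4]:
            m=r['region']&ok
            if m.sum()<5: print(n,t,r['p'],'few');continue
            P=C[m]; print(n,t,round(r['p'],2),np.round(r['uv']),m.sum(),'med',np.median(P,0),'lo',np.percentile(P,3,axis=0),'hi',np.percentile(P,97,axis=0))
E
```

```text
scene bar_mid 0.77 [344. 229.] 362 med [0.656 0.174 0.09 ] lo [0.576 0.169 0.001] hi [0.66  0.24  0.178]
scene bar_mid 0.66 [372. 225.] 260 med [0.673 0.253 0.099] lo [0.668 0.248 0.007] hi [0.678 0.261 0.178]
scene bar_mid 0.62 [379. 184.] 284 med [0.513 0.379 0.091] lo [ 0.317  0.372 -0.003] hi [0.519 0.547 0.178]
scene bar_mid 0.48 [340. 192.] 184 med [0.542 0.228 0.13 ] lo [0.531 0.223 0.065] hi [0.545 0.238 0.193]
scene eye 0.86 [168. 224.] 298 med [ 0.555 -0.252  0.174] lo [ 0.276 -0.269 -0.001] hi [ 0.568 -0.232  0.196]
scene press 0.65 [180. 256.] 8059 med [ 0.596 -0.26   0.097] lo [ 0.503 -0.371  0.008] hi [ 0.64  -0.139  0.155]
scene press 0.34 [416. 209.] 641 med [0.616 0.443 0.058] lo [0.576 0.427 0.004] hi [0.636 0.483 0.086]
scene press 0.24 [373. 176.] 197 med [0.386 0.451 0.04 ] lo [0.351 0.434 0.002] hi [0.402 0.471 0.068]
scene block 0.6 [335. 221.] 1746 med [0.557 0.207 0.057] lo [0.491 0.134 0.005] hi [0.597 0.307 0.067]
scene block 0.25 [372. 176.] 213 med [0.384 0.451 0.04 ] lo [0.34  0.433 0.002] hi [0.404 0.482 0.07 ]
scene brush_mid 0.49 [362. 186.] 200 med [
[... 2818 characters left out ...]
37  0.475 0.037] lo [0.339 0.437 0.004] hi [0.399 0.497 0.067]
side weight 0.71 [268. 276.] 243 med [0.556 0.295 0.143] lo [0.546 0.142 0.001] hi [0.586 0.301 0.186]
side weight 0.28 [271. 148.] 350 med [ 0.624 -0.437  0.073] lo [ 0.557 -0.506  0.013] hi [ 0.648 -0.394  0.08 ]
side jar 0.68 [238. 348.] 875 med [0.6   0.48  0.061] lo [0.572 0.44  0.   ] hi [0.63  0.495 0.084]
side jar 0.66 [274. 260.] 166 med [0.538 0.237 0.143] lo [0.531 0.23  0.071] hi [0.544 0.241 0.193]
side punch 0.89 [329. 160.] 570 med [ 0.378 -0.42   0.038] lo [ 0.33  -0.486  0.   ] hi [ 0.421 -0.391  0.06 ]
side folder 0.69 [234. 196.] 108 med [ 0.718 -0.188 -0.   ] lo [ 0.673 -0.204 -0.005] hi [ 0.798 -0.173  0.006]
```

```bash
python3 - <<'E'
from h import *
s=cv2.imread('pics/scene0.png'); cv2.imwrite('pics/sc_a.png',cv2.resize(s[150:270,290:430],None,fx=5,fy=5,interpolation=cv2.INTER_CUBIC))
cv2.imwrite('pics/sc_b.png',cv2.resize(s[195:305,110:245],None,fx=5,fy=5,interpolation=cv2.INTER_CUBIC))
s=cv2.imread('pics/side0.png'); cv2.imwrite('pics/si_a.png',cv2.resize(s[130:330,205:345],None,fx=3,fy=3,interpolation=cv2.INTER_CUBIC))
E
```

```text
(no output)
```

View pics/sc_a.png

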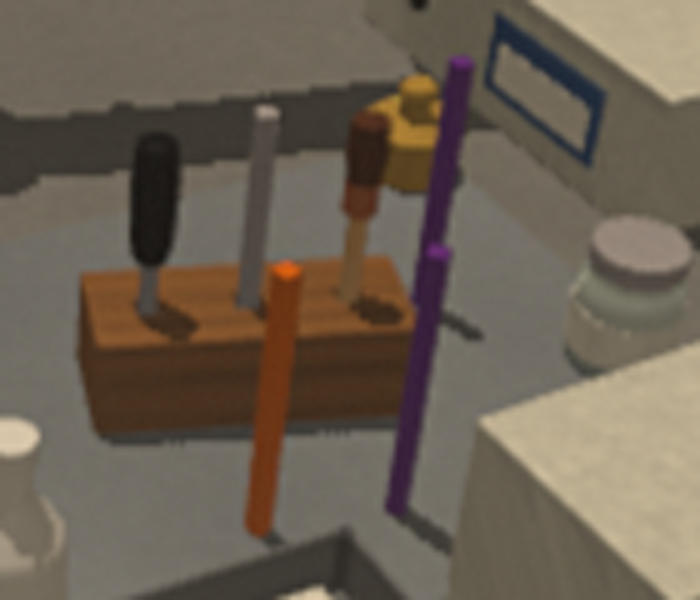

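View pics/sc_b.png

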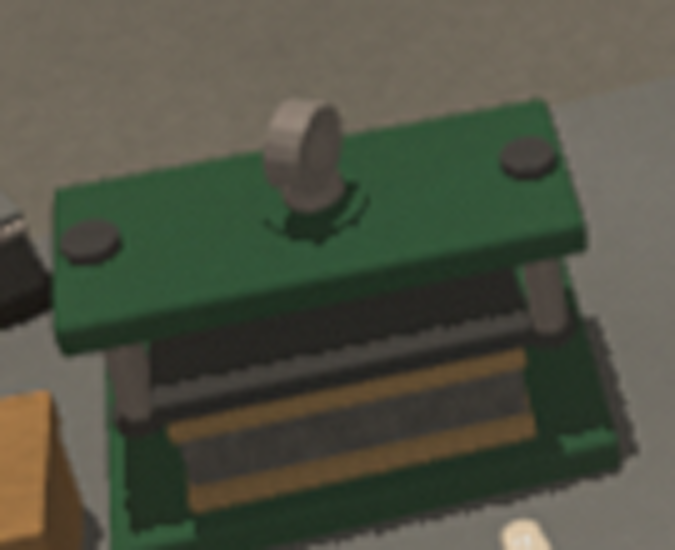

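View pics/si_a.png

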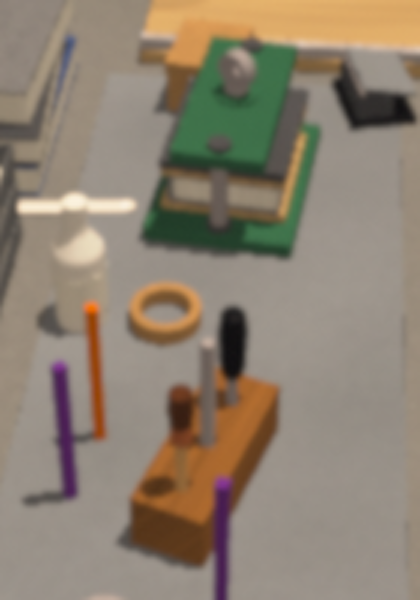

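```bash
python3 - <<'E'
from h import *
np.set_printoptions(precision=3,suppress=True)
allP=[]
for n in ['scene','side']:
    s=np.load(f'pics/{n}0.npz'); C,ok=cloud(s)
    m=ok&(C[...,2]>0.158)&(C[...,2]<0.21)&(abs(C[...,0]-.55)<.05)&(abs(C[...,1]+.25)<.05)
    P=C[m]; print(n,len(P),P.mean(0),P.min(0),P.max(0))
    w,v=np.linalg.eigh(np.cov((P-P.mean(0))[:,:2].T)); print(w**.5,v, np.degrees(np.arctan2(v[1],v[0])))
    rr=cv2.minAreaRect(P[:,:2].astype(np.float32)*1000); print(rr)
    # normals
    ys,xs=np.where(m); N=[]
    for y,x in zip(ys,xs):
        if m[y-1:y+2,x-1:x+2].all():
            a=C[y,x+1]-C[y,x-1]; b=C[y+1,x]-C[y-1,x]; k=np.cross(a,b); N.append(k/np.linalg.norm(k))
    N=np.array(N); N=N[abs(N[:,2])<.3]; a=np.degrees(np.arctan2(N[:,1],N[:,0]))%180; print(np.histogram(a,18,(0,180))[0])
    # bar
    m=ok&(C[...,2]>0.1)&(C[...,2]<0.2)&(np.hypot(C[...,0]-.54,C[...,1]-.232)<.022)
    P=C[m]; print('bar',len(P),P.mean(0),P.min(0),P.max(0),cv2.minAreaRect(P[:,:2].astype(np.float32)*1000))
    for z0,z1 in((.1,.13),(.13,.16),(.16,.2)):
        q=P[(P[:,2]>z0)&(P[:,2]<z1)]; print(q.mean(0))
    # block top
    m=ok&(abs(C[...,2]-.066)<.004)&(np.hypot(C[...,0]-.54,C[...,1]-.232)<.13)
    print('block',cv2.minAreaRect(C[m][:,:2].astype(np.float32)*1000))
    m=ok&(abs(C[...,2]-.138)<.004)&(np.hypot(C[...,0]-.55,C[...,1]+.25)<.16)
    print('yoke',cv2.minAreaRect(C[m][:,:2].astype(np.float32)*1000))
E
```

```text
scene 239 [ 0.554 -0.253  0.179] [ 0.534 -0.272  0.158] [ 0.571 -0.231  0.197]
[0.005 0.013] [[-0.742 -0.671]
 [-0.671  0.742]] [-137.886  132.114]
((548.1903076171875, -252.167724609375), (20.430644989013672, 45.842498779296875), 51.69450378417969)
[ 3  2  4  6  3 11 11  8  0  0  0  1  2 11 11  4  1  6]
bar 148 [0.541 0.228 0.151] [0.529 0.222 0.1  ] [0.547 0.236 0.197] ((538.63623046875, 230.09068298339844), (12.715494155883789, 16.907623291015625), 67.50129699707031)
[0.541 0.228 0.115]
[0.541 0.229 0.144]
[0.541 0.228 0.18 ]
block ((580.1954956054688, 215.9492950439453), (190.08937072753906, 170.3571014404297), 71.46768188476562)
yoke ((549.6392211914062, -251.75869750976562), (248.1953887939453, 114.66122436523438), 84.6202163696289)
side 117 [ 0.547 -0.245  0.177] [ 0.527 -0.265  0.159] [ 0.57  -0.228  0.195]
[0.006 0.013] [[-0.537 -0.844]
 [-0.844  0.537]] [-122.457  147.543]
((547.5391845703125, -248.12193298339844), (25.775253295898438, 46.17407989501953), 61.02057647705078)
[0 1 1 1 4 3 0 1 1 1 2 1 2 3 2 1 1 0]
bar 151 [0.537 0.236 0.151] [0.53  0.226 0.1  ] [0.544 0.242 0.194] ((537.0875854492188, 234.45230102539062), (14.089456558227539, 15.451935768127441), 5.469082355499268)
[0.537 0.236 0.114]
[0.537 0.237 0.146]
[0.537 0.236 0.18 ]
block ((581.4363403320312, 220.3960723876953), (192.5671844482422, 168.6565704345703), 71.42496490478516)
yoke ((547.8702392578125, -244.11276245117188), (252.3990936279297, 107.90194702148438), 83.87678527832031)
```

```bash
cat >> h.py <<'E'
def plan(target,jaw,n,zfirst=None):
    """print n rows to get TCP to target with jaw angle (deg)"""
    st=arm.sense(); p=np.array(st['tool_pos']); M=rot(st).as_matrix()
    a0=np.degrees(np.arctan2(M[1,1],M[0,1])); 
    da=(jaw-a0); t=np.array(target,float)
    print('now',p.round(4),'jaw',round(a0,2),'tilt',M[:,0].round(4))
    y=np.radians(da)/n
    for i in range(n):
        a=np.radians(a0)+y*i
        d=(t-p)/n*1000
        jy=np.array([np.cos(a),np.sin(a)]); jz=np.array([np.sin(a),-np.cos(a)])
        print(dict(dx=round(-d[2],1),dy=round(d[:2]@jy,1),dz=round(d[:2]@jz,1),yaw=round(-y,3)))
E
python3 -c "
from h import *
plan([.538,.232,.25],-18.5,11)"
```

```text
now [0.1976 0.6193 0.2226] jaw 72.31 tilt [ 1.e-04  0.e+00 -1.e+00]
{'dx': np.float64(-2.5), 'dy': np.float64(-24.1), 'dz': np.float64(40.2), 'yaw': np.float64(0.144)}
{'dx': np.float64(-2.5), 'dy': np.float64(-18.1), 'dz': np.float64(43.2), 'yaw': np.float64(0.144)}
{'dx': np.float64(-2.5), 'dy': np.float64(-11.7), 'dz': np.float64(45.4), 'yaw': np.float64(0.144)}
{'dx': np.float64(-2.5), 'dy': np.float64(-5.1), 'dz': np.float64(46.6), 'yaw': np.float64(0.144)}
{'dx': np.float64(-2.5), 'dy': np.float64(1.7), 'dz': np.float64(46.8), 'yaw': np.float64(0.144)}
{'dx': np.float64(-2.5), 'dy': np.float64(8.4), 'dz': np.float64(46.1), 'yaw': np.float64(0.144)}
{'dx': np.float64(-2.5), 'dy': np.float64(14.9), 'dz': np.float64(44.4), 'yaw': np.float64(0.144)}
{'dx': np.float64(-2.5), 'dy': np.float64(21.1), 'dz': np.float64(41.8), 'yaw': np.float64(0.144)}
{'dx': np.float64(-2.5), 'dy': np.float64(26.9), 'dz': np.float64(38.4), 'yaw': np.float64(0.144)}
{'dx': np.float64(-2.5), 'dy': np.float64(32.2), 'dz': np.float64(34.1), 'yaw': np.float64(0.144)}
{'dx': np.float64(-2.5), 'dy': np.float64(36.7), 'dz': np.float64(29.1), 'yaw': np.float64(0.144)}
```

move_arm(
  deltas=[
    {"dx": -20, "dy": -24, "dz": 40, "yaw": 0.144},
    {"dx": -10, "dy": -18, "dz": 43, "yaw": 0.144},
    {"dx": 0, "dy": -12, "dz": 45, "yaw": 0.144},
    {"dx": 0, "dy": -5, "dz": 47, "yaw": 0.144},
    {"dx": 0, "dy": 2, "dz": 47, "yaw": 0.144},
    {"dx": 0, "dy": 8, "dz": 46, "yaw": 0.144},
    {"dx": 0, "dy": 15, "dz": 44, "yaw": 0.144},
    {"dx": 0, "dy": 21, "dz": 42, "yaw": 0.144},
    {"dx": 0, "dy": 27, "dz": 38, "yaw": 0.144},
    {"dx": 0, "dy": 32, "dz": 34, "yaw": 0.144},
    {"dx": 0, "dy": 37, "dz": 29, "yaw": 0.144},
  ],
)

```text
invalid input
```

```bash
python3 -c "
from h import *
snap('wrist','w1.png')
plan([.538,.232,.25],-18.5,2)"
```

```text
now [0.1976 0.6193 0.2226] jaw 72.31 tilt [ 1.e-04  0.e+00 -1.e+00]
{'dx': np.float64(-13.7), 'dy': np.float64(-132.8), 'dz': np.float64(221.0), 'yaw': np.float64(0.792)}
{'dx': np.float64(-13.7), 'dy': np.float64(64.2), 'dz': np.float64(249.7), 'yaw': np.float64(0.792)}
```

View pics/w1.png

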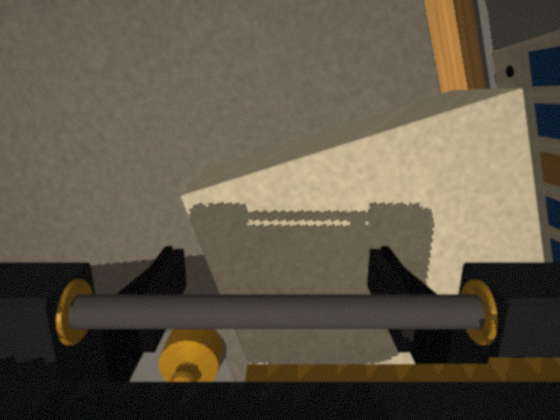

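move_arm(
  deltas=[
    {"dx": -20, "dy": -24, "dz": 40, "yaw": 0.144, "claw": 87},
  ],
)

```text
clock: 1.62
tool_pos: [0.2241, 0.5852, 0.2404]
tool_rot: [0.688, 0.156, 0.69, -0.159]
ft_force: [-0.0, -0.6, 0.5]
gripper_width: 0.0869
```

move_arm(
  deltas=[
    {"dx": -10, "dy": -18, "dz": 43, "yaw": 0.144, "claw": 87},
    {"dx": 0, "dy": -12, "dz": 45, "yaw": 0.144, "claw": 87},
    {"dx": 0, "dy": -5, "dz": 47, "yaw": 0.144, "claw": 87},
    {"dx": 0, "dy": 2, "dz": 47, "yaw": 0.144, "claw": 87},
    {"dx": 0, "dy": 8, "dz": 46, "yaw": 0.144, "claw": 87},
    {"dx": 0, "dy": 15, "dz": 44, "yaw": 0.144, "claw": 87},
    {"dx": 0, "dy": 21, "dz": 42, "yaw": 0.144, "claw": 87},
    {"dx": 0, "dy": 27, "dz": 38, "yaw": 0.144, "claw": 87},
    {"dx": 0, "dy": 32, "dz": 34, "yaw": 0.144, "claw": 87},
    {"dx": 0, "dy": 37, "dz": 29, "yaw": 0.144, "claw": 87},
  ],
)

```text
clock: 2.88
tool_pos: [0.5366, 0.2189, 0.2537]
tool_rot: [0.4, 0.584, 0.403, -0.581]
ft_force: [0.3, 0.6, 0.8]
gripper_width: 0.0868
```

```bash
python3 -c "
from h import *
snap('wrist','w2.png')
plan([.538,.232,.25],-18.5,2)"
```

```text
now [0.5412 0.2108 0.2538] jaw -21.68 tilt [ 5.3e-03  7.0e-04 -1.0e+00]
{'dx': np.float64(1.9), 'dy': np.float64(-5.4), 'dz': np.float64(-9.3), 'yaw': np.float64(-0.028)}
{'dx': np.float64(1.9), 'dy': np.float64(-5.1), 'dz': np.float64(-9.4), 'yaw': np.float64(-0.028)}
```

View pics/w2.png

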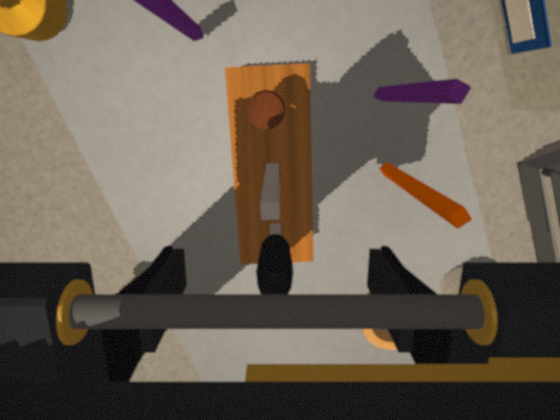

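```bash
python3 -c "
from h import *
np.set_printoptions(precision=4,suppress=True)
s=np.load('pics/w2.npz'); C,ok=cloud(s)
m=ok&(C[...,2]>.185)&(C[...,2]<.205)&(np.hypot(C[...,0]-.538,C[...,1]-.232)<.03)
print(m.sum(),C[m].mean(0),cv2.minAreaRect(C[m][:,:2].astype(np.float32)*1000))
m=ok&(abs(C[...,2]-.066)<.004)&(np.hypot(C[...,0]-.54,C[...,1]-.232)<.13)
print(cv2.minAreaRect(C[m][:,:2].astype(np.float32)*1000))
plan([.538,.232,.25],-18.5,2)"
```

```text
428 [0.5364 0.2327 0.1952] ((535.8408813476562, 231.847900390625), (11.922840118408203, 11.945222854614258), 69.958251953125)
((578.379638671875, 217.20248413085938), (190.5819091796875, 165.01231384277344), 71.78067779541016)
now [0.5412 0.2108 0.2538] jaw -21.68 tilt [ 0.0053  0.0007 -1.    ]
{'dx': np.float64(1.9), 'dy': np.float64(-5.4), 'dz': np.float64(-9.3), 'yaw': np.float64(-0.028)}
{'dx': np.float64(1.9), 'dy': np.float64(-5.1), 'dz': np.float64(-9.4), 'yaw': np.float64(-0.028)}
```

move_arm(
  deltas=[
    {"dx": 4, "dy": -12, "dz": -19, "yaw": -0.058, "claw": 60},
    {"dx": 10, "dy": 0, "dz": 0, "yaw": 0, "claw": 60},
    {"dx": 0, "dy": 0, "dz": 0, "yaw": 0, "claw": 60},
  ],
)

```text
clock: 3.3
tool_pos: [0.537, 0.2328, 0.2387]
tool_rot: [0.415, 0.575, 0.413, -0.572]
ft_force: [0.5, 0.5, 0.4]
gripper_width: 0.0648
```

```bash
python3 -c "
from h import *
plan([.536,.232,.155],-18.4,3)"
```

```text
now [0.537  0.2328 0.2387] jaw -18.32 tilt [ 4.6e-03  3.0e-04 -1.0e+00]
{'dx': np.float64(27.9), 'dy': np.float64(-0.2), 'dz': np.float64(0.4), 'yaw': np.float64(0.0)}
{'dx': np.float64(27.9), 'dy': np.float64(-0.2), 'dz': np.float64(0.4), 'yaw': np.float64(0.0)}
{'dx': np.float64(27.9), 'dy': np.float64(-0.2), 'dz': np.float64(0.4), 'yaw': np.float64(0.0)}
```

move_arm(
  deltas=[
    {"dx": 28, "dy": -0.5, "dz": 0.5, "yaw": 0, "claw": 60},
    {"dx": 28, "dy": -0.5, "dz": 0.5, "yaw": 0, "claw": 60},
    {"dx": 26, "dy": 0, "dz": 0, "yaw": 0, "claw": 60},
    {"dx": 0, "dy": 0, "dz": 0, "yaw": 0, "claw": 0},
    {"dx": 0, "dy": 0, "dz": 0, "yaw": 0, "claw": 0},
    {"dx": 0, "dy": 0, "dz": 0, "yaw": 0, "claw": 0},
    {"dx": 0, "dy": 0, "dz": 0, "yaw": 0, "claw": 0},
    {"dx": 0, "dy": 0, "dz": 0, "yaw": 0, "claw": 0},
  ],
  grip_force=40,
)

```text
clock: 4.3
tool_pos: [0.536, 0.2371, 0.1592]
tool_rot: [0.417, 0.576, 0.416, -0.568]
ft_force: [-0.1, 0.7, 0.6]
gripper_width: 0.0181
```

move_arm(
  deltas=[
    {"dx": 3, "dy": 0, "dz": 2, "yaw": 0, "claw": 0},
    {"dx": 0, "dy": 0, "dz": 0, "yaw": 0, "claw": 0},
    {"dx": 0, "dy": 0, "dz": 0, "yaw": 0, "claw": 0},
  ],
)

```text
clock: 4.68
tool_pos: [0.5368, 0.2357, 0.1581]
tool_rot: [0.417, 0.577, 0.415, -0.566]
ft_force: [-0.5, 0.3, 0.7]
gripper_width: 0.0115
```

```bash
python3 -c "
from h import *
plan([.44,.22,.24],-18.4,3);print(arm.sense()['joint_pos'])"
```

```text
now [0.5368 0.2357 0.1581] jaw -17.9 tilt [ 0.0137  0.0074 -0.9999]
{'dx': np.float64(-27.3), 'dy': np.float64(-29.1), 'dz': np.float64(14.9), 'yaw': np.float64(0.003)}
{'dx': np.float64(-27.3), 'dy': np.float64(-29.1), 'dz': np.float64(15.0), 'yaw': np.float64(0.003)}
{'dx': np.float64(-27.3), 'dy': np.float64(-29.0), 'dz': np.float64(15.1), 'yaw': np.float64(0.003)}
[-0.79245052  0.21919511  0.38294049  1.72707403 -0.088709    1.19651177
 -0.699031  ]
```

move_arm(
  deltas=[
    {"dx": -35, "dy": 0, "dz": 0, "yaw": 0, "claw": 0},
    {"dx": -35, "dy": 0, "dz": 0, "yaw": 0, "claw": 0},
    {"dx": -15, "dy": 0, "dz": 0, "yaw": 0, "claw": 0},
    {"dx": 0, "dy": -40, "dz": 0, "yaw": 0, "claw": 0},
    {"dx": 0, "dy": -45, "dz": 10, "yaw": 0, "claw": 0},
    {"dx": 0, "dy": 0, "dz": 0, "yaw": 0, "claw": 0},
  ],
)

```text
clock: 5.42
tool_pos: [0.4474, 0.2504, 0.2378]
tool_rot: [0.417, 0.574, 0.415, -0.57]
ft_force: [0.5, 0.3, -2.5]
gripper_width: 0.0117
```

```bash
python3 -c "
from h import *
plan([.475,-.07,.2],-18.4,8)
snap('scene','s3.png')"
```

```text
now [0.4474 0.2504 0.2378] jaw -17.97 tilt [ 6.e-03  7.e-04 -1.e+00]
{'dx': np.float64(4.7), 'dy': np.float64(15.6), 'dz': np.float64(37.0), 'yaw': np.float64(0.001)}
{'dx': np.float64(4.7), 'dy': np.float64(15.7), 'dz': np.float64(37.0), 'yaw': np.float64(0.001)}
{'dx': np.float64(4.7), 'dy': np.float64(15.7), 'dz': np.float64(37.0), 'yaw': np.float64(0.001)}
{'dx': np.float64(4.7), 'dy': np.float64(15.7), 'dz': np.float64(37.0), 'yaw': np.float64(0.001)}
{'dx': np.float64(4.7), 'dy': np.float64(15.8), 'dz': np.float64(37.0), 'yaw': np.float64(0.001)}
{'dx': np.float64(4.7), 'dy': np.float64(15.8), 'dz': np.float64(37.0), 'yaw': np.float64(0.001)}
{'dx': np.float64(4.7), 'dy': np.float64(15.8), 'dz': np.float64(36.9), 'yaw': np.float64(0.001)}
{'dx': np.float64(4.7), 'dy': np.float64(15.9), 'dz': np.float64(36.9), 'yaw': np.float64(0.001)}
```

View pics/s3.png

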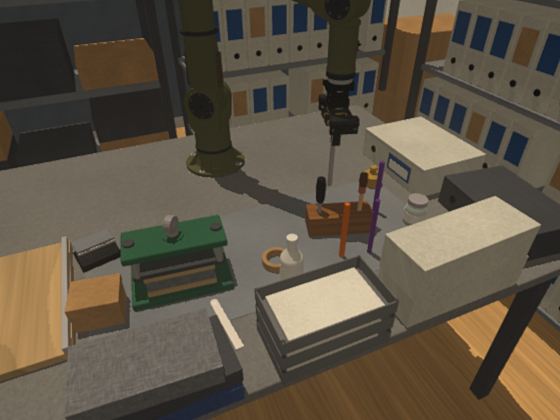

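move_arm(
  deltas=[
    {"dx": 5, "dy": 16, "dz": 37, "yaw": 0, "claw": 0},
    {"dx": 5, "dy": 16, "dz": 37, "yaw": 0, "claw": 0},
    {"dx": 5, "dy": 16, "dz": 37, "yaw": 0, "claw": 0},
    {"dx": 5, "dy": 16, "dz": 37, "yaw": 0, "claw": 0},
    {"dx": 5, "dy": 16, "dz": 37, "yaw": 0, "claw": 0},
    {"dx": 5, "dy": 16, "dz": 37, "yaw": 0, "claw": 0},
    {"dx": 5, "dy": 16, "dz": 37, "yaw": 0, "claw": 0},
    {"dx": 5, "dy": 16, "dz": 37, "yaw": 0, "claw": 0},
    {"dx": 0, "dy": 0, "dz": 0, "yaw": 0, "claw": 0},
    {"dx": 0, "dy": 0, "dz": 0, "yaw": 0, "claw": 0},
  ],
)

```text
clock: 6.72
tool_pos: [0.4848, -0.0909, 0.1933]
tool_rot: [0.416, 0.575, 0.407, -0.575]
ft_force: [-0.5, 1.1, -2.3]
gripper_width: 0.0118
```

```bash
python3 -c "
from h import *
plan([.475,-.07,.145],-18.4,2)"
```

```text
now [ 0.4848 -0.0909  0.1933] jaw -18.83 tilt [ 0.0077 -0.0102 -0.9999]
{'dx': np.float64(24.2), 'dy': np.float64(-8.0), 'dz': np.float64(-8.3), 'yaw': np.float64(-0.004)}
{'dx': np.float64(24.2), 'dy': np.float64(-8.0), 'dz': np.float64(-8.4), 'yaw': np.float64(-0.004)}
```

move_arm(
  deltas=[
    {"dx": 22, "dy": -8, "dz": -10, "yaw": 0, "claw": 0},
    {"dx": 22, "dy": -8, "dz": -10, "yaw": 0, "claw": 0},
    {"dx": 0, "dy": 0, "dz": 0, "yaw": 0, "claw": 0},
    {"dx": 4, "dy": 0, "dz": 0, "yaw": 0, "claw": 0},
    {"dx": 3, "dy": 0, "dz": 0, "yaw": 0, "claw": 0},
    {"dx": 0, "dy": 0, "dz": 0, "yaw": 0, "claw": 0},
  ],
)

```text
clock: 7.48
tool_pos: [0.4795, -0.0658, 0.1428]
tool_rot: [0.418, 0.575, 0.407, -0.573]
ft_force: [-0.2, -1.2, -2.4]
gripper_width: 0.0115
```

move_arm(
  deltas=[
    {"dx": 3, "dy": 0, "dz": 0, "yaw": 0, "claw": 0},
    {"dx": 1, "dy": 0, "dz": 0, "yaw": 0, "claw": 0},
  ],
  grip_force=8,
)

```text
clock: 7.72
tool_pos: [0.4816, -0.0662, 0.1415]
tool_rot: [0.419, 0.577, 0.406, -0.572]
ft_force: [-1.4, 1.0, 2.8]
gripper_width: 0.0123
```

move_arm(
  deltas=[
    {"dx": 2, "dy": 0, "dz": -28, "yaw": 0, "claw": 0},
    {"dx": 7, "dy": 0, "dz": -27, "yaw": 0, "claw": 0},
    {"dx": 11, "dy": 0, "dz": -25, "yaw": 0, "claw": 0},
    {"dx": 0, "dy": 0, "dz": 0, "yaw": 0, "claw": 0},
  ],
)

```text
clock: 8.22
tool_pos: [0.5102, 0.0129, 0.121]
tool_rot: [0.419, 0.578, 0.405, -0.571]
ft_force: [0.6, 1.1, -0.7]
gripper_width: 0.0119
```

```bash
python3 -c "
from h import *
s=snap('scene','s4.png'); cv2.imwrite('pics/s4c.png',cv2.resize(s['color'][90:290,200:400],None,fx=3,fy=3))
plan([.475,-.07,.145],-18.4,1)"
```

```text
now [0.5099 0.0113 0.1213] jaw -18.8 tilt [ 0.0189 -0.0107 -0.9998]
{'dx': np.float64(-23.7), 'dy': np.float64(-6.8), 'dz': np.float64(88.2), 'yaw': np.float64(-0.007)}
```

View pics/s4c.png

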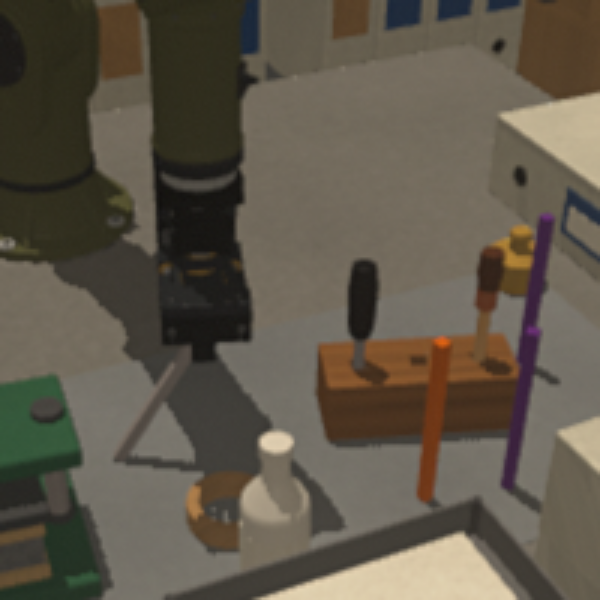

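move_arm(
  deltas=[
    {"dx": 15, "dy": 0, "dz": -22, "yaw": 0, "claw": 0},
    {"dx": 19, "dy": 0, "dz": -19, "yaw": 0, "claw": 0},
    {"dx": 15, "dy": 0, "dz": -10, "yaw": 0, "claw": 0},
    {"dx": 0, "dy": 0, "dz": 0, "yaw": 0, "claw": 0},
    {"dx": -30, "dy": 0, "dz": 0, "yaw": 0, "claw": 0},
  ],
)

```text
clock: 8.9
tool_pos: [0.525, 0.055, 0.0988]
tool_rot: [0.417, 0.577, 0.403, -0.575]
ft_force: [0.5, -0.1, -2.2]
gripper_width: 0.0121
```

```bash
python3 -c "
from h import *
s=snap('scene','s5.png'); cv2.imwrite('pics/s5c.png',cv2.resize(s['color'][90:290,200:400],None,fx=3,fy=3))
plan([.475,-.07,.145],-18.4,1)"
```

```text
now [0.5284 0.0555 0.1039] jaw -19.17 tilt [ 0.0214 -0.0128 -0.9997]
{'dx': np.float64(-41.1), 'dy': np.float64(-9.3), 'dz': np.float64(136.1), 'yaw': np.float64(-0.014)}
```

View pics/s5c.png

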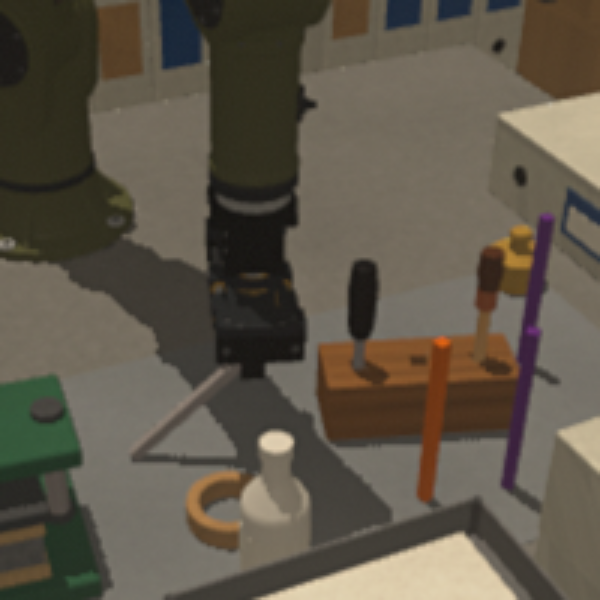

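move_arm(
  deltas=[
    {"dx": 0, "dy": -8, "dz": 25, "yaw": 0, "claw": 0},
    {"dx": 0, "dy": -8, "dz": 25, "yaw": 0, "claw": 0},
    {"dx": 15, "dy": 0, "dz": 0, "yaw": 0, "claw": 0},
    {"dx": 13, "dy": 0, "dz": 0, "yaw": 0, "claw": 0},
    {"dx": 0, "dy": 0, "dz": 0, "yaw": 0, "claw": 0},
  ],
)

```text
clock: 9.57
tool_pos: [0.4998, 0.0097, 0.0767]
tool_rot: [0.418, 0.583, 0.399, -0.571]
ft_force: [0.1, -0.6, -1.0]
gripper_width: 0.0118
```

move_arm(
  deltas=[
    {"dx": 16, "dy": 0, "dz": -12, "yaw": 0, "claw": 0},
    {"dx": 18, "dy": 0, "dz": -12, "yaw": 0, "claw": 0},
    {"dx": 18, "dy": 0, "dz": -8, "yaw": 0, "claw": 0},
    {"dx": 10, "dy": 0, "dz": -3, "yaw": 0, "claw": 0},
    {"dx": 0, "dy": 0, "dz": 0, "yaw": 0, "claw": 0},
  ],
)

```text
clock: 10.2
tool_pos: [0.5138, 0.0425, 0.0112]
tool_rot: [0.419, 0.581, 0.399, -0.572]
ft_force: [0.0, -0.7, -0.2]
gripper_width: 0.012
```

```bash
python3 -c "
from h import *
s=snap('scene','s6.png'); cv2.imwrite('pics/s6c.png',cv2.resize(s['color'][90:290,200:400],None,fx=3,fy=3))
plan([.475,-.07,.145],-18.4,1);print(arm.sense())"
```

```text
now [0.5141 0.0423 0.0117] jaw -19.24 tilt [ 0.0266 -0.0158 -0.9995]
{'dx': np.float64(-133.3), 'dy': np.float64(0.1), 'dz': np.float64(118.9), 'yaw': np.float64(-0.015)}
{'clock': 10.25, 'joint_pos': array([-0.66845006,  0.26074425,  0.57767939,  2.03937458, -0.16161511,
        0.86380634, -0.34015248]), 'qvel': array([ 0.00130084, -0.01908324,  0.00948287, -0.00294876,  0.00205148,
        0.00651389, -0.00190762]), 'effort': array([-1.90486555e-02, -3.37183464e+01,  4.27221581e+00, -2.48550510e+01,
       -2.54747586e-02, -1.35505437e-01,  2.43772974e-04]), 'tool_pos': array([0.51408807, 0.04231865, 0.01171412]), 'tool_rot': array([ 0.41932155,  0.58093323,  0.39930119, -0.57205295]), 'ft_force': array([-0.62675529, -0.51396359, -0.65311296]), 'torque': array([-0.06617996,  0.15118983,  0.0123367 ]), 'gripper_width': 0.011953996714772932}
```

View pics/s6c.png

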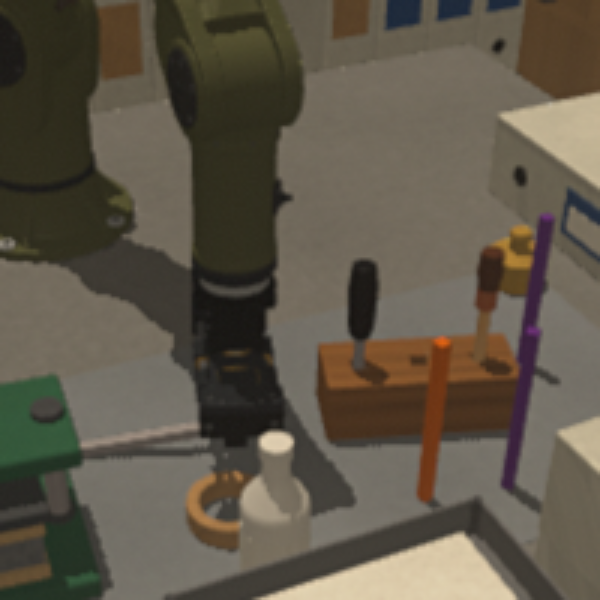

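move_arm(
  deltas=[
    {"dx": 5, "dy": 0, "dz": -8, "yaw": 0, "claw": 0},
    {"dx": 5, "dy": 0, "dz": -4, "yaw": 0, "claw": 0},
    {"dx": 0, "dy": 0, "dz": 0, "yaw": 0, "claw": 0},
  ],
)

```text
clock: 10.62
tool_pos: [0.5194, 0.0539, 0.0023]
tool_rot: [0.419, 0.582, 0.399, -0.572]
ft_force: [0.6, -0.4, -0.8]
gripper_width: 0.0119
```

move_arm(
  deltas=[
    {"dx": 0, "dy": 0, "dz": 0, "yaw": 0, "claw": 0},
    {"dx": -30, "dy": 0, "dz": 0, "yaw": 0, "claw": 0},
    {"dx": -50, "dy": 0, "dz": 0, "yaw": 0, "claw": 0},
    {"dx": -50, "dy": 0, "dz": 0, "yaw": 0, "claw": 0},
    {"dx": -50, "dy": 0, "dz": 0, "yaw": 0, "claw": 0},
    {"dx": 0, "dy": 0, "dz": 0, "yaw": 0, "claw": 0},
    {"dx": 0, "dy": 0, "dz": 0, "yaw": 0, "claw": 0},
  ],
  grip_force=60,
)

```text
clock: 11.5
tool_pos: [0.5124, 0.0567, 0.1862]
tool_rot: [0.417, 0.582, 0.399, -0.572]
ft_force: [0.4, -0.7, -2.9]
gripper_width: 0.0113
```

```bash
python3 -c "
from h import *
s=snap('scene','s7.png'); cv2.imwrite('pics/s7c.png',cv2.resize(s['color'][60:260,130:390],None,fx=3,fy=3))
s=snap('wrist','w7.png')
s=snap('side','d7.png')
plan([.475,-.07,.145],-18.4,1)"
```

```text
now [0.5123 0.0565 0.1857] jaw -19.45 tilt [ 0.025  -0.0138 -0.9996]
{'dx': np.float64(40.7), 'dy': np.float64(6.9), 'dz': np.float64(131.7), 'yaw': np.float64(-0.018)}
```

View pics/s7c.png

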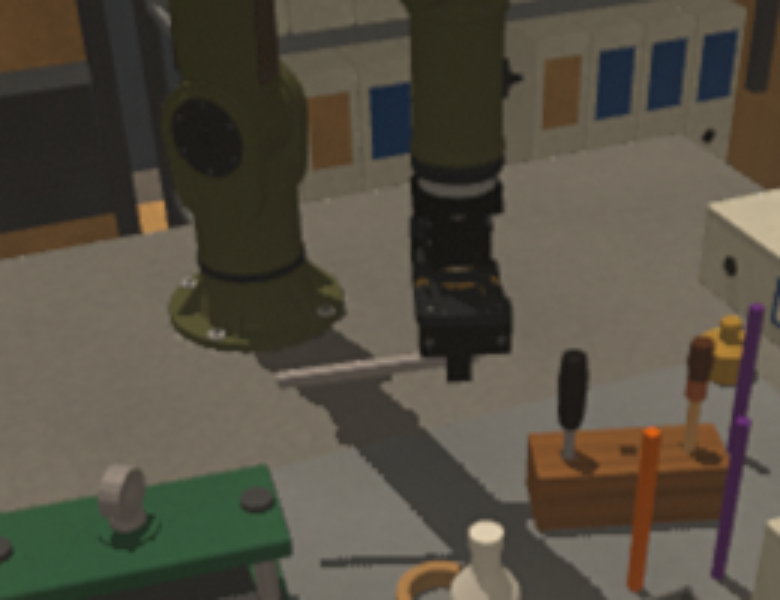

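View pics/w7.png

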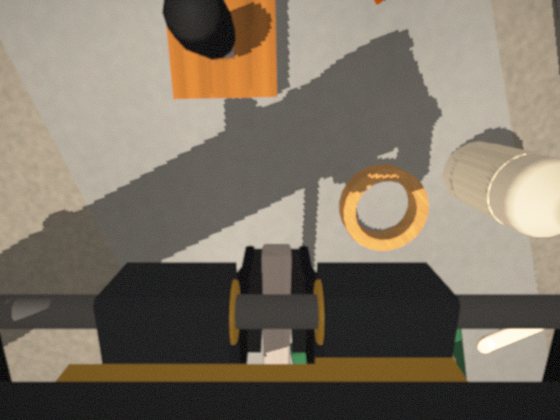

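View pics/d7.png

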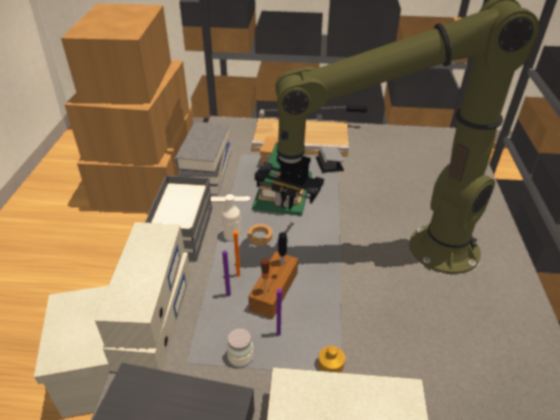

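```bash
cat >> h.py <<'E'
def fitbar(s,p0,d0,L0,L1,tol=.02,ztol=.03):
    C,ok=cloud(s); p0=np.array(p0); d0=np.array(d0)/np.linalg.norm(d0)
    r=C-p0; t=r@d0; n=r-t[...,None]*d0
    m=ok&(t>L0)&(t<L1)&(np.linalg.norm(n[...,:2],axis=-1)<tol)&(abs(n[...,2])<ztol)
    P=C[m]; c=np.median(P,0); 
    for _ in range(3):
        u,sv,v=np.linalg.svd(P-c); d=v[0]*np.sign(v[0]@d0); rr=P-c; e=np.linalg.norm(rr-np.outer(rr@d,d),axis=1); P=P[e<.009]; c=P.mean(0)
    tt=(P-c)@d
    print('bar n',len(P),'c',c.round(4),'d',d.round(3),'az',np.degrees(np.arctan2(d[1],d[0])).round(2),'pitch',np.degrees(np.arcsin(d[2])).round(2),'end',(c+d*np.percentile(tt,99.5)).round(4),'start',(c+d*tt.min()).round(4))
E
python3 -c "
from h import *
s=np.load('pics/s7.npz')
fitbar(s,[.512,.056,.205],[-.325,-.946,-.09],.03,.2)
C,ok=cloud(np.load('pics/w7.npz'))
m=ok&(C[...,2]>.185)&(C[...,2]<.25)
m[:, :250]=0;m[:,300:]=0
print(m.sum()); ys,xs=np.where(m)
for y in range(240,370,10):
  if m[y].any(): print(y,C[y][m[y]].mean(0).round(4))
"
```

```text
bar n 266 c [ 0.4844 -0.0347  0.1958] d [-0.324 -0.94  -0.106] az -109.03 pitch -6.07 end [ 0.4638 -0.0945  0.1891] start [0.5053 0.0258 0.2026]
3808
250 [0.5159 0.0721 0.2001]
260 [0.5154 0.0711 0.2079]
270 [0.5144 0.0685 0.2114]
280 [0.5134 0.0657 0.2143]
290 [0.5124 0.0631 0.2173]
330 [0.507  0.048  0.2204]
340 [0.5053 0.0435 0.2203]
350 [0.5034 0.0382 0.2191]
360 [0.4998 0.0243 0.2076]
```

```bash
cat > eye.py <<'E'
from h import *
from scipy.optimize import least_squares
def sdf(P,c,th):
    a=np.array([np.cos(th),np.sin(th),0]); r=P-c; x=r@a; b=np.array([-np.sin(th),np.cos(th),0]); rho=np.hypot(r@b,r[:,2])
    qx=abs(x)-.009; qr=abs(rho-.017)-.005
    return np.hypot(np.maximum(qx,0),np.maximum(qr,0))+np.minimum(np.maximum(qx,qr),0)
def load(f,z0=.162):
    s=np.load(f); C,ok=cloud(s)
    m=ok&(C[...,2]>z0)&(C[...,2]<0.21)&(abs(C[...,0]-.55)<.045)&(abs(C[...,1]+.25)<.045)
    return C[m]
if __name__=='__main__':
    S=load('pics/scene0.npz');D=load('pics/side0.npz')
    for name,sets in(('scene',[S]),('side',[D]),('both',[S,D])):
        best=None
        for th in np.radians(range(0,180,20)):
            def f(v):
                r=[sdf(S_-(np.r_[v[4:7],] if i else 0),v[:3],v[3])/.001 for i,S_ in enumerate(sets)]
                return np.concatenate(r+[v[4:7]/.003])
            q=least_squares(f,np.r_[.549,-.249,.176,th,0,0,0],loss='soft_l1',x_scale=[.01]*3+[.3]+[.005]*3)
            if best is None or q.cost<best.cost: best=q
        print(name,best.cost/sum(map(len,sets)),best.x[:3].round(4),np.degrees(best.x[3]).round(1)%180,best.x[4:].round(4))
    print(len(S),len(D))
E
python3 eye.py
```

```text
scene 0.42939312126978574 [ 0.5475 -0.2519  0.1739] 51.6 [0. 0. 0.]
side 0.8937048416892576 [ 0.5476 -0.2489  0.1711] 51.9 [0. 0. 0.]
both 0.5784357498811125 [ 0.5475 -0.2519  0.1739] 51.7 [ 0.0002  0.003  -0.0028]
217 100
```

```bash
python3 -c "
from h import *
plan([.662,-.106,.205],-38.3,6)"
```

```text
now [0.5123 0.0565 0.1857] jaw -19.45 tilt [ 0.025  -0.0138 -0.9996]
{'dx': np.float64(-3.2), 'dy': np.float64(32.5), 'dz': np.float64(17.2), 'yaw': np.float64(0.055)}
{'dx': np.float64(-3.2), 'dy': np.float64(33.4), 'dz': np.float64(15.4), 'yaw': np.float64(0.055)}
{'dx': np.float64(-3.2), 'dy': np.float64(34.2), 'dz': np.float64(13.6), 'yaw': np.float64(0.055)}
{'dx': np.float64(-3.2), 'dy': np.float64(34.9), 'dz': np.float64(11.7), 'yaw': np.float64(0.055)}
{'dx': np.float64(-3.2), 'dy': np.float64(35.5), 'dz': np.float64(9.7), 'yaw': np.float64(0.055)}
{'dx': np.float64(-3.2), 'dy': np.float64(36.0), 'dz': np.float64(7.8), 'yaw': np.float64(0.055)}
```

move_arm(
  deltas=[
    {"dx": -20, "dy": 33, "dz": 10, "yaw": 0.055, "claw": 0},
    {"dx": -10, "dy": 33, "dz": 10, "yaw": 0.055, "claw": 0},
    {"dx": 0, "dy": 34, "dz": 12, "yaw": 0.055, "claw": 0},
    {"dx": 0, "dy": 35, "dz": 11, "yaw": 0.055, "claw": 0},
    {"dx": 0, "dy": 35, "dz": 10, "yaw": 0.055, "claw": 0},
    {"dx": 0, "dy": 36, "dz": 8, "yaw": 0.055, "claw": 0},
    {"dx": 0, "dy": 0, "dz": 0, "yaw": 0, "claw": 0},
    {"dx": 0, "dy": 0, "dz": 0, "yaw": 0, "claw": 0},
  ],
)

```text
clock: 12.65
tool_pos: [0.6638, -0.0942, 0.206]
tool_rot: [-0.312, -0.635, -0.3, 0.64]
ft_force: [0.1, -0.4, -2.4]
gripper_width: 0.0114
```

```bash
python3 -c "
from h import *
plan([.662,-.106,.1865],-38.3,1)"
```

```text
now [ 0.6638 -0.0942  0.206 ] jaw -38.71 tilt [ 9.000e-04 -1.760e-02 -9.998e-01]
{'dx': np.float64(19.5), 'dy': np.float64(6.0), 'dz': np.float64(10.4), 'yaw': np.float64(-0.007)}
```

move_arm(
  deltas=[
    {"dx": 10, "dy": 6, "dz": 10, "yaw": 0, "claw": 0},
    {"dx": 0, "dy": 0, "dz": 0, "yaw": 0, "claw": 0},
  ],
)

```text
clock: 12.9
tool_pos: [0.6609, -0.1049, 0.1944]
tool_rot: [-0.312, -0.634, -0.302, 0.64]
ft_force: [-0.0, 0.3, -2.2]
gripper_width: 0.0113
```

```bash
python3 -c "
from h import *
s=snap('scene','s8.png'); cv2.imwrite('pics/s8c.png',cv2.resize(s['color'][150:270,110:290],None,fx=4,fy=4,interpolation=cv2.INTER_CUBIC))
d=snap('side','d8.png'); cv2.imwrite('pics/d8c.png',cv2.resize(d['color'][120:250,215:345],None,fx=4.5,fy=4.5,interpolation=cv2.INTER_CUBIC))
st=arm.sense();p=np.array(st['tool_pos']);M=rot(st).as_matrix();g=p-.0187*M[:,0];z=M[:,2];print('grasp',g,'z',z)
for q in(s,d): fitbar(q,g,z-np.array([0,0,.1]),.03,.2)
plan([.662,-.106,.1865],-38.3,1)"
```

```text
grasp [ 0.66212629 -0.10301244  0.2143535 ] z [-0.6222694  -0.78272188  0.01128044]
bar n 229 c [ 0.5811 -0.2111  0.2016] d [-0.604 -0.784 -0.144] az -127.59 pitch -8.3 end [ 0.5437 -0.2596  0.1927] start [ 0.6154 -0.1665  0.2098]
bar n 54 c [ 0.558  -0.2264  0.1944] d [-0.591 -0.785 -0.186] az -126.98 pitch -10.7 end [ 0.5368 -0.2546  0.1878] start [ 0.5831 -0.1931  0.2023]
now [ 0.6621 -0.1033  0.1957] jaw -38.48 tilt [ 0.0011 -0.0153 -0.9999]
{'dx': np.float64(9.2), 'dy': np.float64(1.6), 'dz': np.float64(2.2), 'yaw': np.float64(-0.003)}
```

View pics/s8c.png

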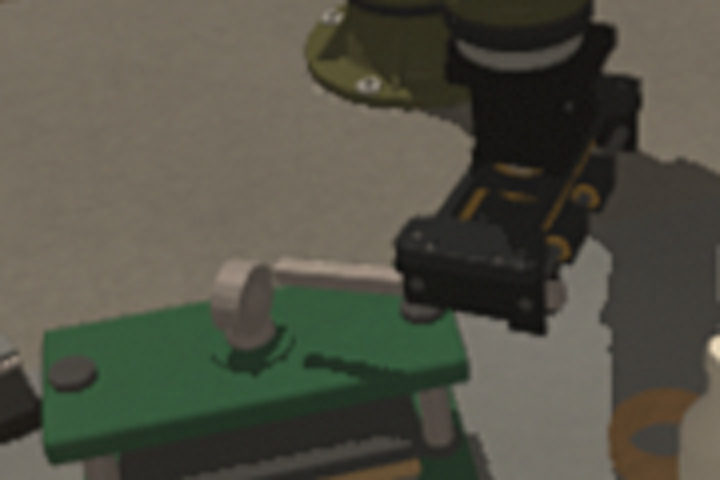

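View pics/d8c.png

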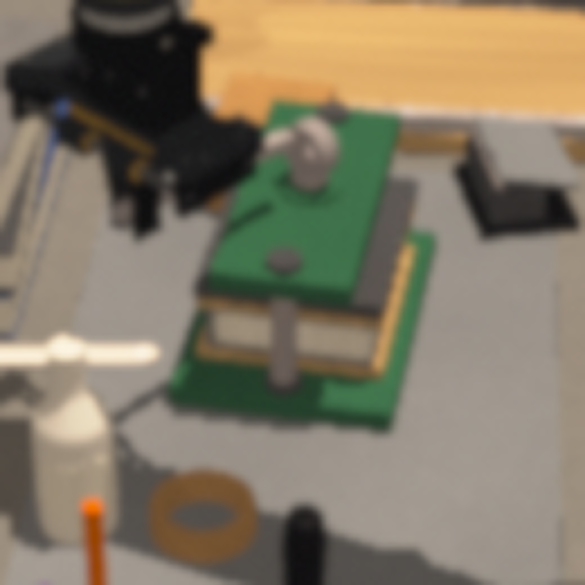

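```bash
python3 -c "
from h import *
s=np.load('pics/s8.npz')
g=np.array([ .66212629,-.10301244,.2143535]);z=np.array([-.6222694,-.78272188,.01128])
fitbar(s,g,z-np.array([0,0,.11]),.04,.14,.016,.015)
fitbar(s,g,z-np.array([0,0,.11]),.06,.148,.016,.015)
d=np.load('pics/d8.npz')
fitbar(d,g,z-np.array([0,0,.11]),.04,.145,.016,.015)
"
```

```text
bar n 147 c [ 0.5968 -0.1911  0.2045] d [-0.642 -0.762 -0.082] az -130.09 pitch -4.71 end [ 0.5781 -0.2133  0.2021] start [ 0.6169 -0.1673  0.2071]
bar n 168 c [ 0.5941 -0.1945  0.2041] d [-0.636 -0.767 -0.09 ] az -129.65 pitch -5.17 end [ 0.5732 -0.2197  0.2011] start [ 0.6168 -0.1672  0.2073]
bar n 20 c [ 0.575  -0.2043  0.1983] d [-0.475 -0.864  0.169] az -118.79 pitch 9.73 end [ 0.5692 -0.2147  0.2004] start [ 0.582  -0.1915  0.1958]
```

move_arm(
  deltas=[
    {"dx": 12, "dy": 3, "dz": 0, "yaw": 0, "claw": 0},
    {"dx": 9, "dy": 0, "dz": 0, "yaw": 0, "claw": 0},
    {"dx": 0, "dy": 0, "dz": 0, "yaw": 0, "claw": 0},
    {"dx": 0, "dy": 0, "dz": 0, "yaw": 0, "claw": 0},
  ],
)

```text
clock: 13.5
tool_pos: [0.6649, -0.1041, 0.1735]
tool_rot: [-0.313, -0.635, -0.303, 0.638]
ft_force: [-0.3, -0.4, -2.0]
gripper_width: 0.0113
```

```bash
cat >> h.py <<'E'
EYE=np.array([.5475,-.2515,.1755])
def rel(pitch=None,rp=-6.2):
    st=arm.sense();p=np.array(st['tool_pos']);M=rot(st).as_matrix();g=p-.0187*M[:,0];z=M[:,2];y=M[:,1];x=M[:,0]
    a=np.radians(rp); d=np.cos(a)*z-np.sin(a)*x
    r=EYE-g; t=r@d; e=r-t*d
    print('TCP',p.round(4),'jaw',np.degrees(np.arctan2(y[1],y[0])).round(2),'bar pitch',np.degrees(np.arcsin(d[2])).round(2),'t eye',t.round(4),'eye off bar: lateral(+y)',(e@y).round(4),'up',e[2].round(4), 'F',np.round(st['ft_force'],1))
E
python3 -c "
from h import *
rel()
s=snap('scene','s9.png'); cv2.imwrite('pics/s9c.png',cv2.resize(s['color'][190:260,140:240],None,fx=7,fy=7,interpolation=cv2.INTER_CUBIC))
d=snap('side','d9.png'); cv2.imwrite('pics/d9c.png',cv2.resize(d['color'][120:200,245:325],None,fx=7,fy=7,interpolation=cv2.INTER_CUBIC))
"
```

```text
TCP [ 0.6649 -0.1041  0.1735] jaw -38.36 bar pitch -5.62 t eye 0.1893 eye off bar: lateral(+y) -0.0006 up 0.0019 F [-0.3 -0.4 -2. ]
```

View pics/s9c.png

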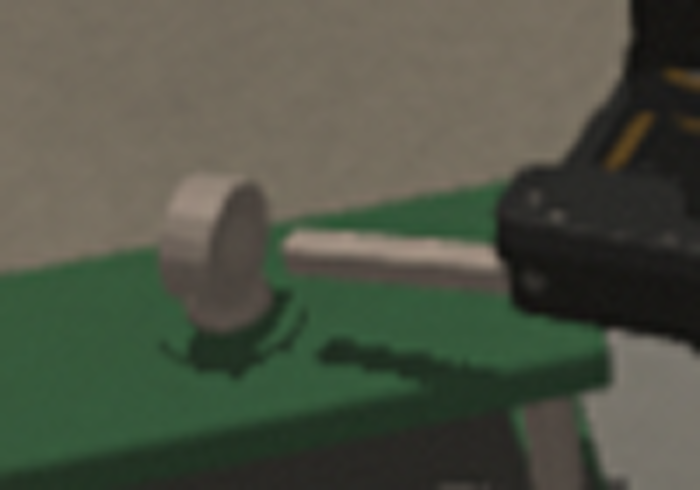

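View pics/d9c.png

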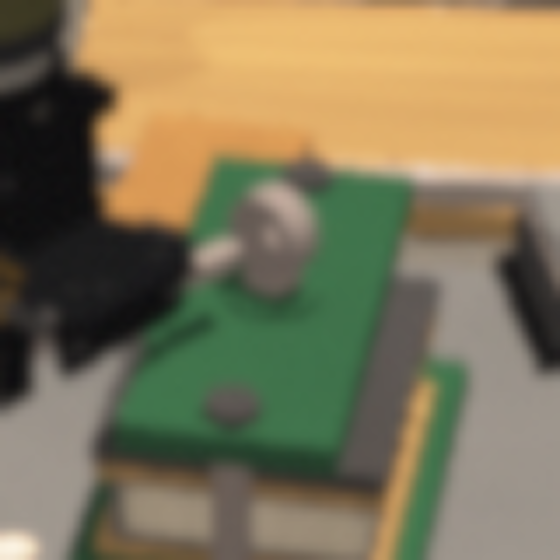

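```bash
cat > ov.py <<'E'
from h import *
import sys
def overlay(s,crop,f,out,rp=-6.2,eyeth=51.7,bar=True,E=EYE):
    im=cv2.resize(s['color'][crop[1]:crop[3],crop[0]:crop[2]],None,fx=f,fy=f,interpolation=cv2.INTER_CUBIC)
    def dr(X,col):
        u=((proj(s,X)-[crop[0]-.5,crop[1]-.5])*f).astype(int); cv2.polylines(im,[u],False,col,1)
    a=np.radians(eyeth); ax=np.array([np.cos(a),np.sin(a),0]);b=np.array([-ax[1],ax[0],0]);q=np.linspace(0,2*np.pi,40)
    for sg in(.009,-.009):
        for r,c in((.012,(0,255,255)),(.022,(255,255,0))):
            dr(E+sg*ax+r*(np.cos(q)[:,None]*b+np.sin(q)[:,None]*np.array([0,0,1])),c if sg>0 else (c[0]//2,c[1]//2,c[2]//2))
    if bar:
        st=arm.sense();p=np.array(st['tool_pos']);M=rot(st).as_matrix();g=p-.0187*M[:,0]
        an=np.radians(rp); d=np.cos(an)*M[:,2]-np.sin(an)*M[:,0]; y=M[:,1]; n=np.cross(d,y)
        for i in(-1,1):
            for j in(-1,1): dr([g+d*t+.006*(i*y+j*n) for t in(-.02,.16)],(0,0,255))
    cv2.imwrite(out,im)
if __name__=='__main__':
    k=sys.argv[1]
    overlay(np.load(f'pics/s{k}.npz'),(140,190,240,260),7,f'pics/s{k}o.png'); overlay(np.load(f'pics/d{k}.npz'),(245,120,325,200),7,f'pics/d{k}o.png')
E
python3 ov.py 9
```

```text
(no output)
```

View pics/s9o.png

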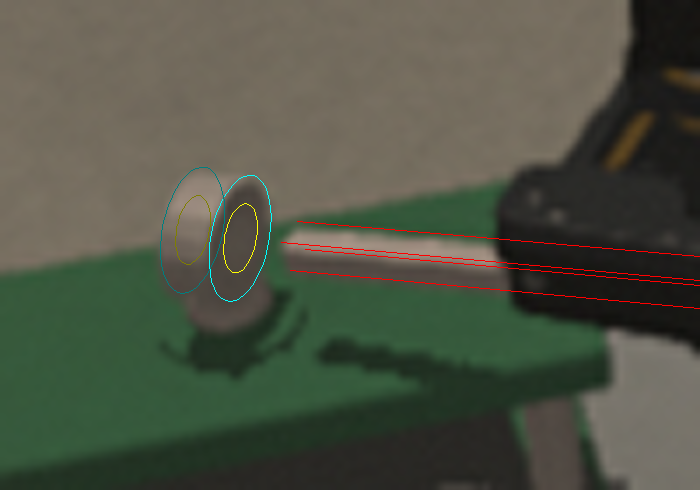

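View pics/d9o.png

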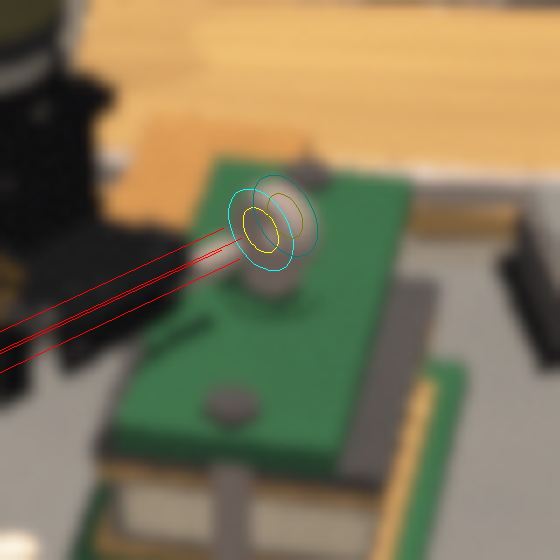

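move_arm(
  deltas=[
    {"dx": -1.5, "dy": -0.5, "dz": 0, "yaw": 0, "claw": 0},
    {"dx": 1, "dy": 0, "dz": 10, "yaw": 0, "claw": 0},
    {"dx": 1, "dy": 0, "dz": 10, "yaw": 0, "claw": 0},
    {"dx": 1, "dy": 0, "dz": 10, "yaw": 0, "claw": 0},
    {"dx": 1, "dy": 0, "dz": 8, "yaw": 0, "claw": 0},
    {"dx": 0, "dy": 0, "dz": 0, "yaw": 0, "claw": 0},
  ],
)

```text
clock: 14.35
tool_pos: [0.6387, -0.1374, 0.1723]
tool_rot: [-0.312, -0.636, -0.302, 0.638]
ft_force: [-0.4, 0.0, -1.9]
gripper_width: 0.0113
```

```bash
python3 -c "
from h import *
snap('scene','s10.png');snap('side','d10.png')
rel()
";python3 ov.py 10
```

```text
TCP [ 0.6394 -0.1362  0.1723] jaw -38.4 bar pitch -5.67 t eye 0.1484 eye off bar: lateral(+y) -0.0004 up -0.0008 F [-0.3 -0.1 -2.7]
```

View pics/s10o.png

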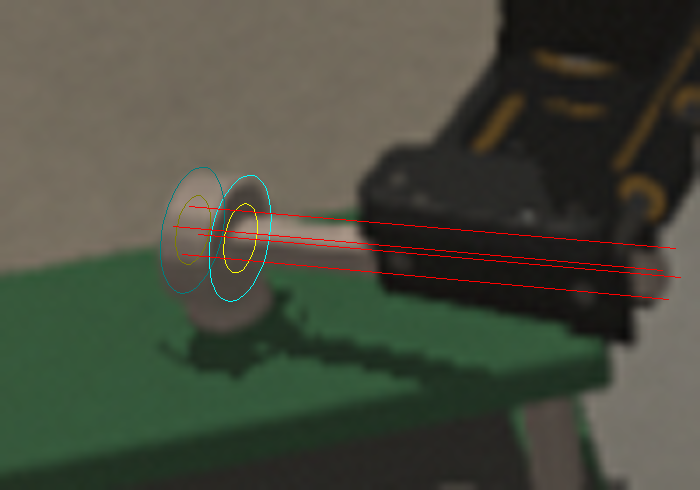

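View pics/d10o.png

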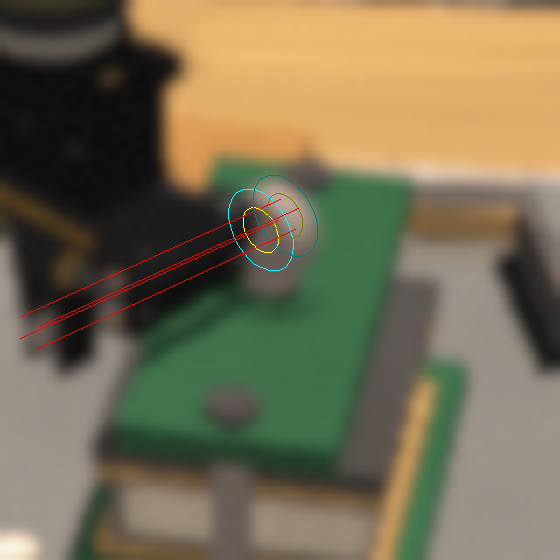

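move_arm(
  deltas=[
    {"dx": 1.2, "dy": 0, "dz": 10, "yaw": 0, "claw": 0},
    {"dx": 1.2, "dy": 0, "dz": 10, "yaw": 0, "claw": 0},
    {"dx": 1.2, "dy": 0, "dz": 10, "yaw": 0, "claw": 0},
    {"dx": 0, "dy": 0, "dz": 0, "yaw": 0, "claw": 0},
  ],
)

```text
clock: 14.95
tool_pos: [0.6195, -0.1613, 0.1686]
tool_rot: [-0.313, -0.635, -0.303, 0.638]
ft_force: [0.6, -0.2, -2.4]
gripper_width: 0.0111
```

```bash
python3 -c "
from h import *
rel()
s=snap('scene','s11.png');cv2.imwrite('pics/s11c.png',cv2.resize(s['color'][190:260,120:220],None,fx=7,fy=7,interpolation=cv2.INTER_CUBIC))"
```

```text
TCP [ 0.6195 -0.1613  0.1686] jaw -38.38 bar pitch -5.65 t eye 0.1162 eye off bar: lateral(+y) -0.0004 up -0.0003 F [ 0.6 -0.2 -2.4]
```

View pics/s11c.png

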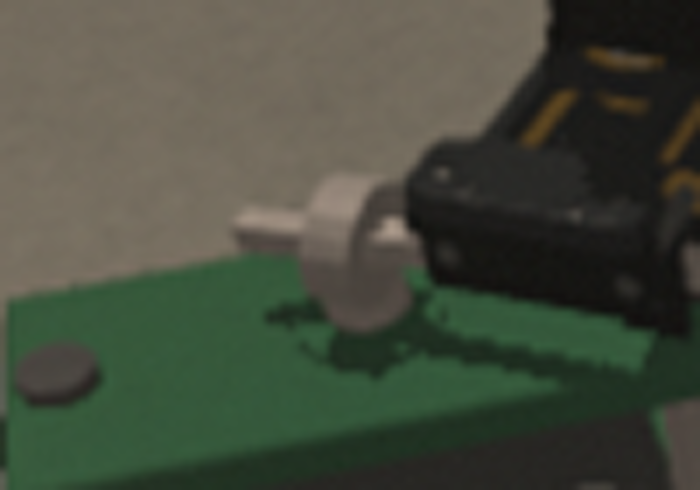

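Bar is through the eye (tip at left, 240,235) with no contact force. Continue to half-way.

move_arm(
  deltas=[
    {"dx": 1.2, "dy": 0, "dz": 10, "yaw": 0, "claw": 0},
    {"dx": 1.2, "dy": 0, "dz": 10, "yaw": 0, "claw": 0},
    {"dx": 1.2, "dy": 0, "dz": 10, "yaw": 0, "claw": 0},
    {"dx": 1.2, "dy": 0, "dz": 10, "yaw": 0, "claw": 0},
    {"dx": 0, "dy": 0, "dz": 0, "yaw": 0, "claw": 0},
    {"dx": 0, "dy": 0, "dz": 0, "yaw": 0, "claw": 0},
  ],
)

```text
clock: 15.75
tool_pos: [0.5936, -0.1941, 0.1639]
tool_rot: [-0.313, -0.635, -0.303, 0.637]
ft_force: [-0.0, -0.3, -2.1]
gripper_width: 0.0116
```

```bash
python3 -c "
from h import *
rel();print(arm.sense()['joint_pos'])
s=snap('scene','s12.png');cv2.imwrite('pics/s12c.png',cv2.resize(s['color'][190:260,120:220],None,fx=7,fy=7,interpolation=cv2.INTER_CUBIC))"
```

```text
TCP [ 0.5936 -0.1941  0.1639] jaw -38.33 bar pitch -5.71 t eye 0.0741 eye off bar: lateral(+y) -0.0004 up 0.0002 F [-0.  -0.3 -2.1]
[-0.35423112  0.36297597  0.77726073  1.62760343 -0.25336004  1.25048127
 -0.20052573]
```

View pics/s12c.png

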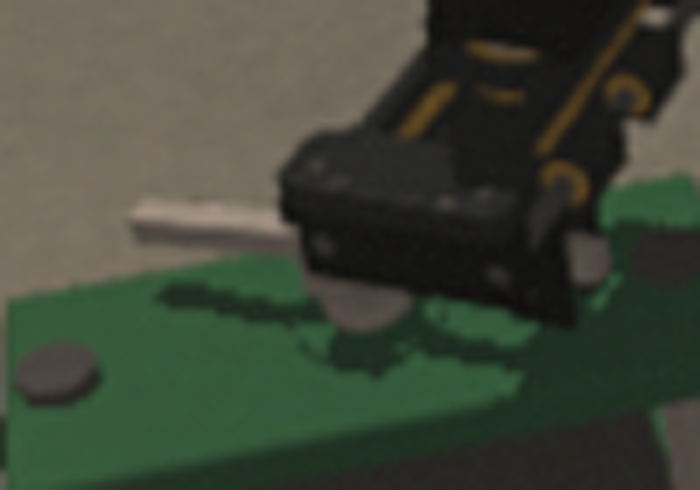

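move_arm(
  deltas=[
    {"dx": 0.3, "dy": 0, "dz": 3, "yaw": 0, "claw": 0},
    {"dx": 0, "dy": 8.5, "dz": 0.5, "yaw": 0.12, "claw": 0},
    {"dx": 0, "dy": 8.5, "dz": 0.5, "yaw": 0.12, "claw": 0},
    {"dx": 0, "dy": 8.5, "dz": 0.5, "yaw": 0.12, "claw": 0},
    {"dx": 0, "dy": 8.5, "dz": 0.5, "yaw": 0.12, "claw": 0},
    {"dx": 0, "dy": 0, "dz": 0, "yaw": 0, "claw": 0},
  ],
)

```text
clock: 16.55
tool_pos: [0.6137, -0.2229, 0.164]
tool_rot: [0.15, 0.692, 0.139, -0.692]
ft_force: [-0.3, 0.5, -1.5]
gripper_width: 0.0116
```

```bash
python3 -c "
from h import *
rel();print(arm.sense()['joint_pos'].round(2))"
```

```text
TCP [ 0.6137 -0.2229  0.164 ] jaw -66.37 bar pitch -6.03 t eye 0.0725 eye off bar: lateral(+y) -0.0002 up 0.0005 F [-0.3  0.5 -1.5]
[-0.35  0.46  0.86  1.55 -0.34  1.28 -0.6 ]
```

move_arm(
  deltas=[
    {"dx": 0.2, "dy": 8.5, "dz": 0.5, "yaw": 0.12, "claw": 0},
    {"dx": 0.2, "dy": 8.5, "dz": 0.5, "yaw": 0.12, "claw": 0},
    {"dx": 0.2, "dy": 8.5, "dz": 0.5, "yaw": 0.12, "claw": 0},
    {"dx": 0, "dy": 0, "dz": 0, "yaw": 0, "claw": 0},
  ],
)

```text
clock: 17.05
tool_pos: [0.6199, -0.2474, 0.1633]
tool_rot: [0.027, 0.707, 0.014, -0.706]
ft_force: [0.3, -2.0, -2.0]
gripper_width: 0.0115
```

```bash
python3 -c "
from h import *
rel();a=arm.sense();print(a['joint_pos'].round(2),a['torque'])"
```

```text
TCP [ 0.6199 -0.2474  0.1633] jaw -86.62 bar pitch -6.27 t eye 0.0727 eye off bar: lateral(+y) 0.0001 up 0.0015 F [ 0.3 -2.  -2. ]
[-0.34  0.52  0.93  1.52 -0.41  1.31 -0.88] [-0.43987575  0.08367297  0.36861489]
```

move_arm(
  deltas=[
    {"dx": 0.2, "dy": 8.5, "dz": 0.7, "yaw": 0.12, "claw": 0},
    {"dx": 0.2, "dy": 8.5, "dz": 0.7, "yaw": 0.12, "claw": 0},
    {"dx": 0.2, "dy": 8.5, "dz": 0.7, "yaw": 0.12, "claw": 0},
    {"dx": 0.2, "dy": 8.5, "dz": 0.7, "yaw": 0.12, "claw": 0},
    {"dx": 0, "dy": 0, "dz": 0, "yaw": 0, "claw": 0},
  ],
)

```text
clock: 17.68
tool_pos: [0.6147, -0.2808, 0.1632]
tool_rot: [-0.135, 0.696, -0.151, -0.689]
ft_force: [1.2, -3.9, -2.8]
gripper_width: 0.011
```

```bash
python3 -c "
from h import *
rel();a=arm.sense();print(a['joint_pos'].round(2),a['torque'])
s=snap('scene','s13.png');cv2.imwrite('pics/s13c.png',cv2.resize(s['color'][180:260,120:220],None,fx=7,fy=7,interpolation=cv2.INTER_CUBIC))
s=snap('side','d13.png');cv2.imwrite('pics/d13c.png',cv2.resize(s['color'][120:200,245:325],None,fx=7,fy=7,interpolation=cv2.INTER_CUBIC))"
```

```text
TCP [ 0.6147 -0.2808  0.1632] jaw -113.37 bar pitch -6.99 t eye 0.0733 eye off bar: lateral(+y) -0.0 up 0.0025 F [ 1.2 -3.9 -2.8]
[-0.33  0.57  1.02  1.5  -0.48  1.32 -1.25] [-0.56592037  0.081777    0.36487917]
```

View pics/s13c.png

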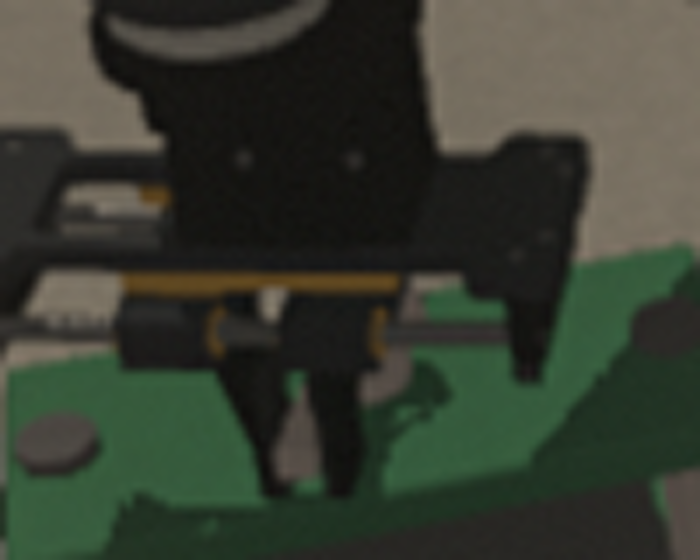

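View pics/d13c.png

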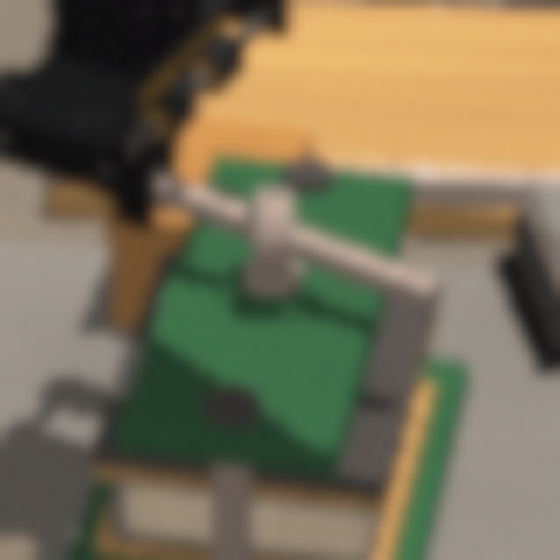

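move_arm(
  deltas=[
    {"dx": 0.2, "dy": 8.5, "dz": 0.8, "yaw": 0.12, "claw": 0},
    {"dx": 0.2, "dy": 8.5, "dz": 0.8, "yaw": 0.12, "claw": 0},
    {"dx": 0.2, "dy": 8.5, "dz": 0.8, "yaw": 0.12, "claw": 0},
    {"dx": 0, "dy": 0, "dz": 0, "yaw": 0, "claw": 0},
  ],
)

```text
clock: 18.27
tool_pos: [0.6009, -0.3025, 0.1634]
tool_rot: [-0.254, 0.662, -0.271, -0.65]
ft_force: [0.2, -3.4, -1.9]
gripper_width: 0.0114
```

```bash
python3 -c "
from h import *
rel();a=arm.sense();print(a['joint_pos'].round(2),a['torque'])"
```

```text
TCP [ 0.6009 -0.3025  0.1634] jaw -133.63 bar pitch -7.62 t eye 0.0736 eye off bar: lateral(+y) 0.0001 up 0.0032 F [ 0.2 -3.4 -1.9]
[-0.35  0.6   1.1   1.52 -0.53  1.33 -1.54] [-0.61872396  0.16675132  0.38856663]
```

move_arm(
  deltas=[
    {"dx": 0, "dy": 8.5, "dz": 0.8, "yaw": 0.12, "claw": 0},
    {"dx": 0, "dy": 8.5, "dz": 0.8, "yaw": 0.12, "claw": 0},
    {"dx": 0, "dy": 8.5, "dz": 0.8, "yaw": 0.12, "claw": 0},
    {"dx": 0, "dy": 0, "dz": 0, "yaw": 0, "claw": 0},
  ],
)

```text
clock: 18.77
tool_pos: [0.5915, -0.3102, 0.164]
tool_rot: [-0.364, 0.615, -0.374, -0.591]
ft_force: [-1.9, -5.6, -4.5]
gripper_width: 0.013
```

```bash
python3 -c "
from h import *
rel();a=arm.sense();print(a['joint_pos'].round(2),a['torque'])"
```

```text
TCP [ 0.5915 -0.3102  0.164 ] jaw -152.93 bar pitch -8.28 t eye 0.0719 eye off bar: lateral(+y) 0.0124 up 0.0032 F [-1.9 -5.6 -4.5]
[-0.37  0.61  1.16  1.54 -0.57  1.33 -1.83] [-1.23156924  0.8747095   1.31944051]
```

move_arm(
  deltas=[
    {"dx": 0, "dy": 0, "dz": 0, "yaw": -0.17, "claw": 0},
    {"dx": 0, "dy": 0, "dz": 0, "yaw": 0, "claw": 0},
  ],
)

```text
clock: 19.02
tool_pos: [0.5943, -0.3081, 0.1643]
tool_rot: [-0.307, 0.647, -0.318, -0.622]
ft_force: [2.5, -4.5, -4.2]
gripper_width: 0.0115
```

```bash
python3 -c "
from h import *
rel();a=arm.sense();print(a['torque'],a['gripper_width'])
s=snap('scene','s14.png');cv2.imwrite('pics/s14c.png',cv2.resize(s['color'][180:260,120:220],None,fx=7,fy=7,interpolation=cv2.INTER_CUBIC))
s=snap('side','d14.png');cv2.imwrite('pics/d14c.png',cv2.resize(s['color'][120:200,245:325],None,fx=7,fy=7,interpolation=cv2.INTER_CUBIC))"
```

```text
TCP [ 0.5943 -0.3081  0.1643] jaw -142.43 bar pitch -8.41 t eye 0.073 eye off bar: lateral(+y) 0.0026 up 0.0032 F [ 2.5 -4.5 -4.2]
[-0.79134178 -0.19805978  0.42294673] 0.011457615914769148
```

View pics/s14c.png

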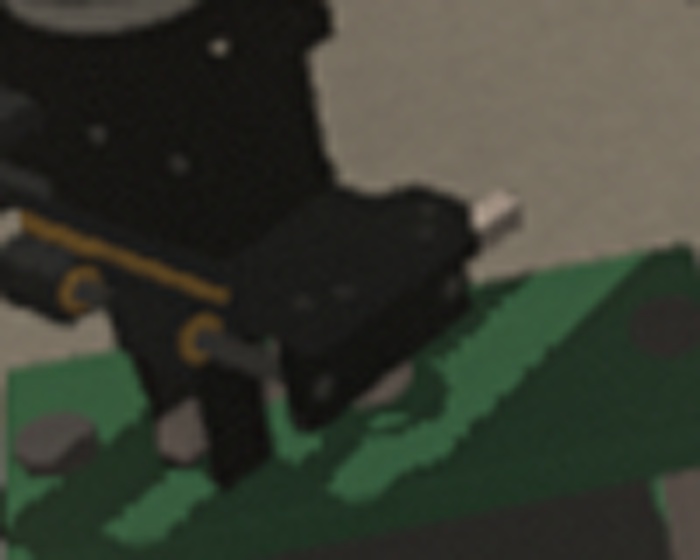

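View pics/d14c.png

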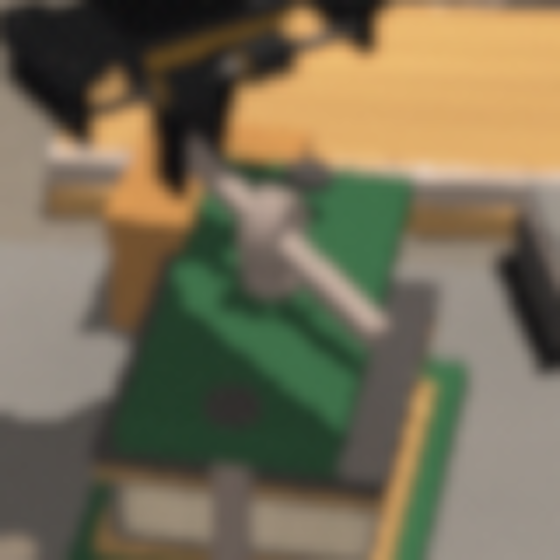

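move_arm(
  deltas=[
    {"dx": 0, "dy": 10, "dz": 1, "yaw": 0.08, "claw": 0},
    {"dx": 0, "dy": 10, "dz": 1, "yaw": 0, "claw": 0},
    {"dx": 0, "dy": 10, "dz": 1, "yaw": 0, "claw": 0},
  ],
)

```text
clock: 19.5
tool_pos: [0.5913, -0.3105, 0.1657]
tool_rot: [-0.337, 0.646, -0.33, -0.599]
ft_force: [21.2, -0.3, -8.8]
gripper_width: 0.0117
```

```bash
python3 -c "
from h import *
rel();a=arm.sense();print(a['torque'],a['gripper_width'],a['joint_pos'].round(2))"
```

```text
TCP [ 0.5913 -0.3105  0.1657] jaw -146.29 bar pitch -9.3 t eye 0.0729 eye off bar: lateral(+y) 0.0033 up 0.0029 F [21.2 -0.3 -8.8]
[ 0.11148244 -3.99502578  0.6796966 ] 0.01170869762646766 [-0.37  0.56  1.14  1.58 -0.55  1.28 -1.71]
```

move_arm(
  deltas=[
    {"dx": 0, "dy": -3, "dz": 0, "yaw": -0.05, "claw": 0},
    {"dx": 3, "dy": 0, "dz": 0, "yaw": 0, "claw": 0},
    {"dx": 0, "dy": 0, "dz": 0, "yaw": 0, "claw": 0},
  ],
)

```text
clock: 19.88
tool_pos: [0.5946, -0.3085, 0.1637]
tool_rot: [-0.32, 0.655, -0.315, -0.608]
ft_force: [1.3, -1.6, 0.0]
gripper_width: 0.0119
```

```bash
python3 -c "
from h import *
rel();a=arm.sense();print(a['torque'],a['gripper_width'],a['joint_pos'].round(2))"
```

```text
TCP [ 0.5946 -0.3085  0.1637] jaw -143.38 bar pitch -9.44 t eye 0.0728 eye off bar: lateral(+y) 0.0034 up 0.0051 F [ 1.3 -1.6  0. ]
[-0.42398053  0.09056297  0.5865598 ] 0.011920105076438882 [-0.36  0.56  1.12  1.57 -0.55  1.28 -1.67]
```

move_arm(
  deltas=[
    {"dx": 0, "dy": 0, "dz": 0, "yaw": 0, "claw": 40},
    {"dx": 0, "dy": 0, "dz": 0, "yaw": 0, "claw": 40},
    {"dx": 0, "dy": 0, "dz": 0, "yaw": 0, "claw": 40},
    {"dx": 0, "dy": 0, "dz": 0, "yaw": 0, "claw": 40},
    {"dx": -15, "dy": 0, "dz": 0, "yaw": 0, "claw": 40},
    {"dx": -30, "dy": 0, "dz": 0, "yaw": 0, "claw": 40},
    {"dx": -40, "dy": 0, "dz": 0, "yaw": 0, "claw": 40},
    {"dx": -50, "dy": 0, "dz": 0, "yaw": 0, "claw": 40},
    {"dx": 0, "dy": 0, "dz": -30, "yaw": 0, "claw": 40},
  ],
)

```text
clock: 21.0
tool_pos: [0.602, -0.3278, 0.3086]
tool_rot: [-0.323, 0.653, -0.315, -0.608]
ft_force: [0.7, -0.2, -0.3]
gripper_width: 0.0403
```

```bash
python3 -c "
from h import *
rel()
s=snap('scene','s15.png');cv2.imwrite('pics/s15c.png',cv2.resize(s['color'][180:260,120:220],None,fx=7,fy=7,interpolation=cv2.INTER_CUBIC))
s=snap('side','d15.png');cv2.imwrite('pics/d15c.png',cv2.resize(s['color'][120:200,245:325],None,fx=7,fy=7,interpolation=cv2.INTER_CUBIC))"
```

```text
TCP [ 0.602  -0.3278  0.3086] jaw -143.65 bar pitch -9.2 t eye 0.1159 eye off bar: lateral(+y) 0.004 up -0.1332 F [ 0.7 -0.2 -0.3]
```

View pics/s15c.png

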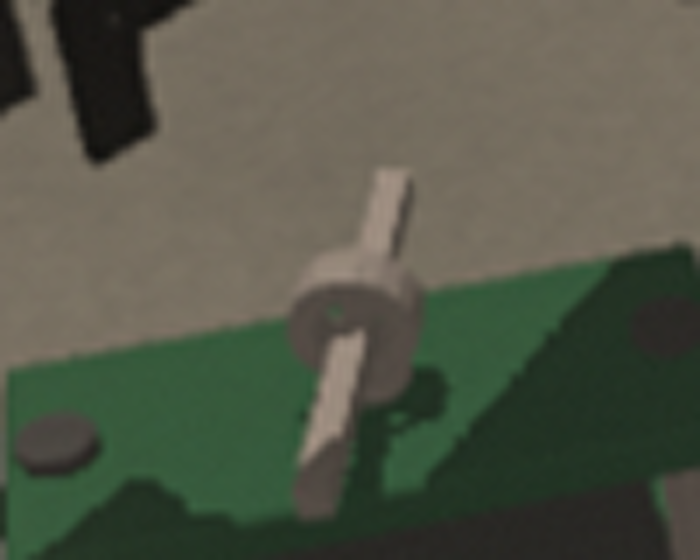

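View pics/d15c.png

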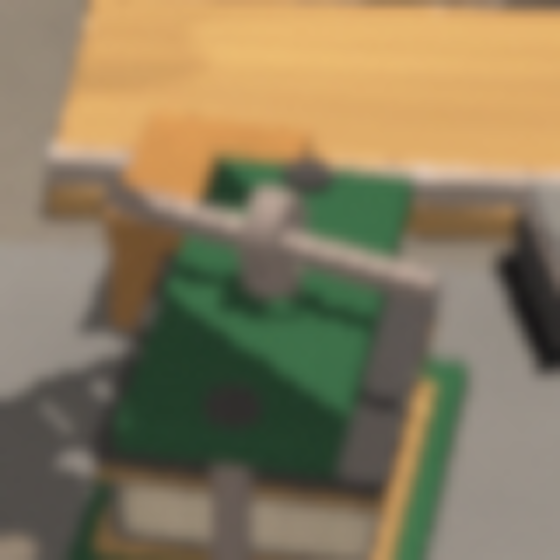

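```bash
cat > fin.py <<'E'
from h import *
from eye import sdf
from scipy.optimize import least_squares
import sys
for n in sys.argv[1:]:
    s=np.load(f'pics/{n}.npz'); C,ok=cloud(s)
    c=np.array([.5475,-.251])
    r=np.hypot(C[...,0]-c[0],C[...,1]-c[1])
    m=ok&(C[...,2]>.155)&(C[...,2]<.205)&(r<.11)&(r>.028)
    P=C[m]; u=P[:,:2]-c; 
    w,v=np.linalg.eigh(u.T@u); d=v[:,1]; az=np.degrees(np.arctan2(d[1],d[0]))%180
    t=u@d; k=np.polyfit(t,P[:,2],1); print(n,len(P),'bar az',az.round(1),'ends',np.percentile(t,[.5,99.5]).round(4),'pitch',np.degrees(np.arctan(k[0])).round(2),'z at eye',k[1].round(4))
    m=ok&(C[...,2]>.16)&(C[...,2]<.205)&(r<.026); P=C[m]
    a=np.radians(az); lat=(P[:,:2]-c)@np.array([-np.sin(a),np.cos(a)])
    P=P[~((abs(lat)<.009)&(abs(P[:,2]-k[1]-k[0]*((P[:,:2]-c)@d))<.008))]
    res=[]
    for th in np.radians(range(0,180,20)):
        q=least_squares(lambda v: np.r_[sdf(P,np.r_[v[:3]],v[3])/.001,(v[:3]-[.5475,-.251,.1715])/.002],np.r_[c,.172,th],loss='soft_l1',x_scale=[.01]*3+[.3]); res.append((q.cost/len(P),q.x))
    res.sort(key=lambda x:x[0])
    for cst,x in res[:3]: print('  eye',len(P),round(cst,3),x[:3].round(4),(np.degrees(x[3])%180).round(1))
E
python3 fin.py s15 d15
```

```text
s15 210 bar az 160.0 ends [-0.0946  0.0862] pitch -0.32 z at eye 0.171
  eye 213 0.422 [ 0.5476 -0.2519  0.1714] 160.2
  eye 213 0.422 [ 0.5476 -0.2519  0.1714] 160.2
  eye 213 0.422 [ 0.5476 -0.2519  0.1714] 160.2
d15 149 bar az 159.8 ends [-0.0905  0.0881] pitch -1.48 z at eye 0.1662
  eye 83 1.43 [ 0.5476 -0.2508  0.1694] 162.4
  eye 83 1.43 [ 0.5476 -0.2509  0.1694] 162.3
  eye 83 1.43 [ 0.5476 -0.2509  0.1694] 162.3
```

move_arm(
  deltas=[
    {"dx": -20, "dy": 0, "dz": -20, "yaw": 0, "claw": 40},
    {"dx": 0, "dy": 0, "dz": 0, "yaw": 0, "claw": 40},
    {"dx": 0, "dy": 0, "dz": 0, "yaw": 0, "claw": 40},
    {"dx": 0, "dy": 0, "dz": 0, "yaw": 0, "claw": 40},
  ],
)

```text
clock: 21.6
tool_pos: [0.6093, -0.3446, 0.3242]
tool_rot: [-0.325, 0.649, -0.318, -0.61]
ft_force: [0.9, 0.0, -0.9]
gripper_width: 0.0394
```

```bash
python3 -c "
from h import *
snap('scene','s16.png');snap('side','d16.png')"; python3 fin.py s16 d16
```

```text
s16 220 bar az 160.2 ends [-0.0943  0.0836] pitch 1.4 z at eye 0.1709
  eye 214 0.505 [ 0.5475 -0.252   0.1713] 160.3
  eye 214 0.505 [ 0.5475 -0.252   0.1713] 160.3
  eye 214 0.505 [ 0.5475 -0.252   0.1713] 160.3
d16 151 bar az 160.0 ends [-0.0941  0.0868] pitch 0.91 z at eye 0.1663
  eye 83 1.21 [ 0.548  -0.2501  0.17  ] 162.7
  eye 83 1.21 [ 0.548  -0.2501  0.17  ] 162.7
  eye 83 1.21 [ 0.548  -0.2501  0.17  ] 162.7
```

View pics/s16.png

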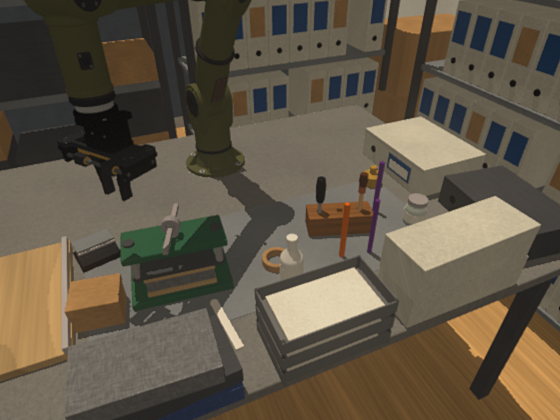

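```bash
python3 -c "
from bench import arm
print(arm.finish_job())"
```

```text
the job is handed in; nothing more can be done
None
```

The bar is through the eye, the screw is turned clockwise to what felt like its firm stop, and the job is handed in. No verdict was reported.

**What I did**
- I took the bare steel bar from the middle hole of the block and swivelled it level in the grip by dragging its foot along the bench.
- I slid it half-way through the eye without any contact force, then turned the screw clockwise.
- The screw resisted at about 0.4 N m while turning. At the end it rose to about 1.3 N m or more with almost no further movement.
- I then took the load off, let go and lifted clear, at about 22 s of the 72 s.

**Last checks**
- **Bar:** it lies still and level to about 1.5°. Its ends are about 94 mm and 84–87 mm from the eye's centre, so its middle is 4–5 mm off (30 mm allowed).
- **Eye:** it turned about 71° (1.25 rad) and sank about 2.5 mm in the scene camera, which agree with each other.
- **Gripper and bench:** the gripper is clear of everything, and nothing else on the bench looks moved in the last picture, though I did not measure the other objects.

**What was less certain**
- **Tightness:** this rests on the torque rise and the sinking, because the screw angle could not be read directly.
- **Cameras:** the two cameras differ by 1–3 mm and about 2° on the eye.
- **Release:** the bar swung back about 30° within its play when I let go. It ended in line with the hole.

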